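Complete the master set in its carrier and wedge it tight

TASK

The set of setting masters is going out for calibration: complete it in the wooden carrier, so that one block of each shape (V-groove, stepped, round-topped) stands upright in a row between the two low rails, and leave the spare of the shape that the carrier already holds out on the table. Then slide the wooden wedge, thin end first, into the last gap between the row and the slanting cheek, from the carrier's front, and drive it in until the row is locked tight against the far end stop. Let everything go, and leave the club heads and the foam block where they lie.

Things in the scene. Friction and masses are not known exactly. Their poses are not given: they have to be found in the camera images.
- carrier: open wooden carrier, fixed on the table: base 92 mm (own x) by 162 mm (own y), 10 mm thick; origin: centre of its underside, z up. Front = its -x side, nearest the robot. End stop at its -y end (inner face y = -67 mm), slanting cheek at its +y end, both 44 mm above the base. Two rails 12 mm high above the base, 12 mm wide, at x = -46 to -34 and +34 to +46 mm, run from y = -67 to +38 mm
- row_place (a point): point fixed in the carrier (own x = 0, y = -49 mm, 30 mm above the base): centre of a block that stands hard against the end stop; axes as the carrier. The next two places of the row lie 36 and 72 mm along carrier +y. Blocks stand with their length (own x) along carrier x, either way round, in any order, 3 mm of play at each rail; the full row ends at carrier y = +41 mm
- lane_bite (a point): point fixed in the carrier (own x = -13, y = +49.75 mm, 19 mm above the base), axes as the carrier: where the wedge's centre is when it begins to bite on a full, closed row. The lane is open at front, back and top; the cheek's inner face runs from carrier y = 62.3 mm at the front (x = -46) to 51.7 mm at the back (x = +46). The wedge goes in along +x, its butt then 32 mm proud of the base
- wedge_mid (a point): waxed wooden wedge, 0.08 to 0.14 kg, standing on edge: 130 mm long (own x), 38 mm high, 10 mm thick at the thin end (own +x), 25 mm at the butt (-x); point: its centre, z up. Straight face (own y = -8.75 mm) goes against the row, tapered face (own y = +16.25 at the butt to +1.25 mm at the tip) against the cheek of the same taper. One or two pushes of 15 to 22 N on the butt lock it; friction holds it
- v_master_mid (a point): V-groove block already in the carrier, somewhere along the row, often not against the stop (slide it along to make room): steel block 62 mm (own x) by 36 mm (own y) by 60 mm high, 0.3 to 0.55 kg, standing upright; this point is its centre, half-way up (30 mm above its underside); its z points up; V groove 25 mm wide, 13 mm deep along its top (own x)
- v_spare_mid (a point): spare V-groove block on the table, same as the one in the carrier: steel block 62 mm (own x) by 36 mm (own y) by 60 mm high, 0.3 to 0.55 kg, standing upright; this point is its centre, half-way up (30 mm above its underside); its z points up
- step_master_mid (a point): stepped block on the table: steel block 62 mm (own x) by 36 mm (own y) by 60 mm high, 0.3 to 0.55 kg, standing upright; this point is its centre, half-way up (30 mm above its underside); its z points up; its top goes down in three equal steps along own x, 60 mm high at its +x end, 52, then 44 mm at its -x end
- radius_master_mid (a point): round-topped block on the table: steel block 62 mm (own x) by 36 mm (own y) by 60 mm high, 0.3 to 0.55 kg, standing upright; this point is its centre, half-way up (30 mm above its underside); its z points up; its top is a half cylinder of 18 mm radius along own x, straight sides 42 mm high, flat ends
- head_a: black golf club head, 70 by 119 by 50 mm, on the table to the left, origin at the centre of its underside; a bystander to be left where it lies
- head_c: another black club head, same size, behind the carrier; a bystander to be left where it lies
- foam_block: grey foam abrasive block 34 by 68 by 24 mm, at the left front, origin at the centre of its underside; a bystander to be left where it lies
Mind the look-alikes: they are no part of the job. Leave any purple look-alike of the part that bears step_master_mid alone.

How it is judged (in metres and radians):
On the way, in this order (a step that is already met when the one before it is completed fails the run):
1. one block of each shape stands upright in the carrier's row, the wedge not yet in (x of v_master_mid in the frame of carrier between -0.008 and 0.008 m and y of v_master_mid in the frame of carrier between -0.053 and 0.036 m and z of v_master_mid in the frame of carrier between 0.036 and 0.044 m and angle between each of v_master_mid, step_master_mid, radius_master_mid's own z axis and vertical below 0.06 rad and x of step_master_mid in the frame of carrier between -0.008 and 0.008 m and y of step_master_mid in the frame of carrier between -0.053 and 0.036 m and z of step_master_mid in the frame of carrier between 0.036 and 0.044 m and x of radius_master_mid in the frame of carrier between -0.008 and 0.008 m and y of radius_master_mid in the frame of carrier between -0.053 and 0.036 m and z of radius_master_mid in the frame of carrier between 0.036 and 0.044 m), for 0.2 s.
2. the wedge is driven home and bites (x of wedge_mid in the frame of carrier between -0.025 and 0.03 m and y of wedge_mid in the frame of carrier between 0.04 and 0.06 m and z of wedge_mid in the frame of carrier between 0.025 and 0.034 m and angle between wedge_mid's own z axis and vertical below 0.08 rad and angle between the x axis of wedge_mid and the x axis of carrier, either way round below 0.06 rad and (contact force between wedge and v_master above 2 N or contact force between wedge and step_master above 2 N or contact force between wedge and radius_master above 2 N)), for 0.2 s.
At the end, for the whole second after the job is handed in: One block of each shape stands upright on the carrier base, within 8 mm of the middle line; the wedge stands on the base in the lane, in line within 0.06 rad, at most 12 mm short of first bite, and presses the row with over 2 N untouched; the spare is over 110 mm from the carrier; all at rest (all of step 2 and x of v_master_mid in the frame of carrier between -0.008 and 0.008 m and y of v_master_mid in the frame of carrier between -0.053 and 0.029 m and z of v_master_mid in the frame of carrier between 0.036 and 0.044 m and angle between each of v_master_mid, step_master_mid, radius_master_mid's own z axis and vertical below 0.06 rad and x of step_master_mid in the frame of carrier between -0.008 and 0.008 m and y of step_master_mid in the frame of carrier between -0.053 and 0.029 m and z of step_master_mid in the frame of carrier between 0.036 and 0.044 m and x of radius_master_mid in the frame of carrier between -0.008 and 0.008 m and y of radius_master_mid in the frame of carrier between -0.053 and 0.029 m and z of radius_master_mid in the frame of carrier between 0.036 and 0.044 m and horizontal distance between v_spare_mid and carrier above 0.11 m and height (world z) of v_spare_mid below 0.04 m and linear speed of each of v_master, step_master, radius_master, wedge below 0.01 m/s).
It fails at once if the club head on the left is pushed more than 30 mm (distance of head_a from where it was at the start of the episode above 0.03 m).
It fails at once if the club head behind the carrier is pushed more than 30 mm (distance of head_c from where it was at the start of the episode above 0.03 m).
It fails at once if the foam block is pushed more than 30 mm (distance of foam_block from where it was at the start of the episode above 0.03 m).
It also fails if it takes over 72 s, if anything falls off the work surface, if the arm or the gripper's body presses on something with over 40 N, if the wrist force passes 120 N, or if a joint passes its speed limit or range.

ROBOT

A 6-joint arm with a two-finger parallel gripper is mounted at the origin on a cart in front of the work surface, level with it; the furniture and walls round the work are solid. World frame = base frame: x ahead of the robot, y to its left, z up, the work surface at z = 0. Lengths are in mm, angles in rad, forces in N, time in s.
With the tool pointing down it reaches from about 325 to 775 mm from the base axis. Payload 5.5 kg.
Tool frame: the origin (TCP) lies midway between the tips of the shut fingers; the grasp point (between the pads) lies 19 mm behind it; x points along the fingers, z is the direction in which the jaws open and shut, and the axes are right-handed (so a half turn about x gives the same grasp; the last joint's range is limited). The gripper opens to 85 mm and grips with 20 to 120 N. Pads are 22 mm wide; open, the fingers measure 114 mm over their backs; the gripper's body (76 mm by 85 mm) begins 54 mm behind the grasp point. The pads swing forward as they close: fully open they stand 13 mm farther back than shut.
Start: joints at [-1.276, 0.091, 1.231, -0, 1.82, -0.057], TCP at [206.753, -563.267, 207.675] pointing down, gripper open.
Joint ranges: [-2.87, 2.87], [-0.86, 2.18], [0.17, 2.46], [-1.51, 4.65], [0.06, 2.69], [-2.65, 2.65]. Speed limits (rad/s): [2.57, 2.57, 3.01, 3.14, 3.14, 3.14].

INTERFACE

Orientations are given as a rotation vector (axis times angle).
In Python, from cell import state, read_camera, finish_job gives the robot as it stands.
- The arm moves only by the shell command python3 -m creep 'ROWS' [FORCE]. ROWS is JSON, one flat list of numbers, 7 for each row, row after row: the turn, a rotation vector about the tool's x, y, z in rad, then the shift along the tool's x, y, z in m, then the closure, from -1 (fully open) to 1 (shut), so that 0 is half open. In form: [wx, wy, wz, dx, dy, dz, gripper, wx, wy, wz, dx, dy, dz, gripper, ...]. A call has 1 to 8 rows; each row is the pose to reach, as a shift and turn from the pose commanded when the call began, along the tool's axes at that moment; what a row does not reach only later rows make up. A row lasts 1/10 s, in which the tool goes at most 50 mm and 8.59 degrees, less where a joint would pass 70% of its speed; a pose out of reach is approached as far as the arm can. A call with a gripper value outside its range is refused whole. The fingers move at their own pace and stop on an object; FORCE is the grip in N (left out, the last holds). Time passes only in rows, so rows that repeat a pose let the fingers close. It gives the time, the measured TCP pose, the force and the opening at its end, in the units of the state.
- state(): the state, without advancing time (a new reading comes with each control period).
- read_camera(name): name is "side" or "top"; returns a dict with "image" (384x512x3 uint8, blue, green, red), "fx", "fy", "cx", "cy" (pixels), "rvec" (rotation vector, rad) and "tvec" (3), from world to camera coordinates, as OpenCV has them. Camera axes: x right, y down, z forward; pixel columns grow to the right and rows downward; lengths in mm; the calibration is good to about 2 mm. A picture is of the moment at which its call begins. There is no depth.
- finish_job(): hands the job in, once; it reports no verdict.
The state is a dict: "clock": time; "joint_positions": joint angles; "qd": joint speeds; "joint_torque": joint torques, N m; "tool_pos": TCP position; "orientation": TCP orientation; "ft_force": force on the tool from outside, world axes, zero at the start; "torque": the same for the moment, N m; "width": finger opening in mm.
Only numpy, scipy, OpenCV 4.12 (cv2) and the standard library are available. Lean on these libraries where they do the work, as an engineer would, in place of code of your own. Each camera call takes 0.05 s, during which the arm holds its last target.

## Working session

There is one attempt and no reset: what is moved stays moved. The work goes in short steps, Python scripts to look and compute and a shell command to move; the robot and the scene stay as the last step left them, time stands still between calls to the robot, and variables do not carry over. Pictures are saved under pics/ and viewed, and the job is handed in when it is done.

```bash
ls; mkdir -p pics
python3 - <<'E'
from cell import state, read_camera
import cv2
print(state())
for n in("side","top"):
    c=read_camera(n); cv2.imwrite(f"pics/{n}0.png",c["image"])
    print({k:v for k,v in c.items() if k!="image"})
E
```

```text
pics
{'clock': 0.0, 'joint_positions': array([-1.27571129e+00,  9.18449770e-02,  1.23192229e+00, -7.01002395e-06,
        1.81978941e+00, -5.67225252e-02]), 'qd': array([ 0.00044926, -0.00163867,  0.00097508,  0.00090705,  0.00038331,
       -0.00010236]), 'joint_torque': array([-7.98376659e-04, -4.58723724e+01, -4.18027675e+01, -1.86438915e-04,
        1.14051430e-02, -1.56714390e-05]), 'tool_pos': array([ 206.64213051, -562.93349231,  206.53866816]), 'orientation': array([ 0.94747085,  1.35693084, -0.94547284]), 'ft_force': array([-0.00128367,  0.44729311, -0.08428429]), 'torque': array([-0.01485005,  0.02971203, -0.01424743]), 'width': 85.09954582004373}
{'fx': 409.2337455789575, 'fy': 409.2337455789575, 'cx': 253.20604417475357, 'cy': 191.25081192245875, 'rvec': array([ 0.03658143,  2.68131038, -1.56269925]), 'tvec': array([ 573.01073   ,  -10.52573694, 1423.5203452 ])}
{'fx': 404.8317420084511, 'fy': 404.8317420084511, 'cx': 258.54639255751783, 'cy': 196.97649949447003, 'rvec': array([ 1.97132989, -2.23792849,  0.24138542]), 'tvec': array([ 171.89472134,  558.92144061, 1124.23034276])}
```

View pics/side0.png

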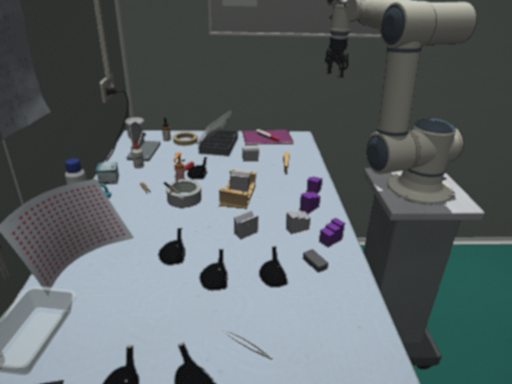

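View pics/top0.png

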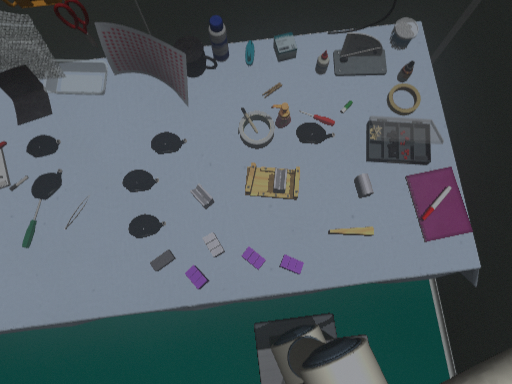

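```bash
cat > h.py <<'E'
import numpy as np, cv2
from cell import state, read_camera
from scipy.spatial.transform import Rotation as R
def un(c,u,v,z):
    Rm=cv2.Rodrigues(c["rvec"])[0]; C=-Rm.T@c["tvec"]
    d=Rm.T@np.array([(u-c["cx"])/c["fx"],(v-c["cy"])/c["fy"],1]); return C+d*(z-C[2])/d[2]
def pr(c,P):
    P=np.atleast_2d(np.array(P,float)); K=np.array([[c["fx"],0,c["cx"]],[0,c["fy"],c["cy"]],[0,0,1]])
    return cv2.projectPoints(P,c["rvec"],c["tvec"],K,None)[0].reshape(-1,2)
def crop(c,x0,y0,w,h,s,name):
    cv2.imwrite(name,cv2.resize(c["image"][y0:y0+h,x0:x0+w],None,fx=s,fy=s,interpolation=cv2.INTER_CUBIC))
E
python3 - <<'E'
from h import *
c=read_camera("top")
crop(c,235,155,75,55,10,"pics/t1.png")
crop(c,180,175,130,110,6,"pics/t2.png")
crop(c,320,155,80,90,6,"pics/t3.png")
c=read_camera("side")
crop(c,210,160,140,100,5,"pics/s1.png")
E
```

```text
(no output)
```

View pics/t1.png

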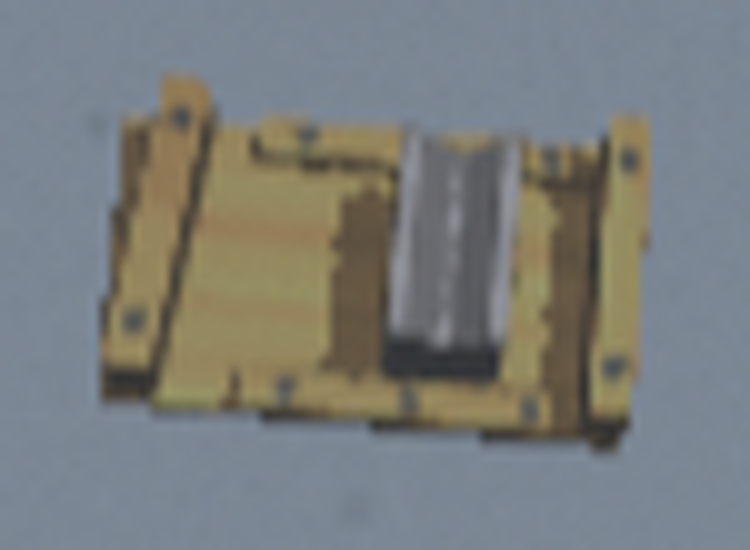

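View pics/t2.png

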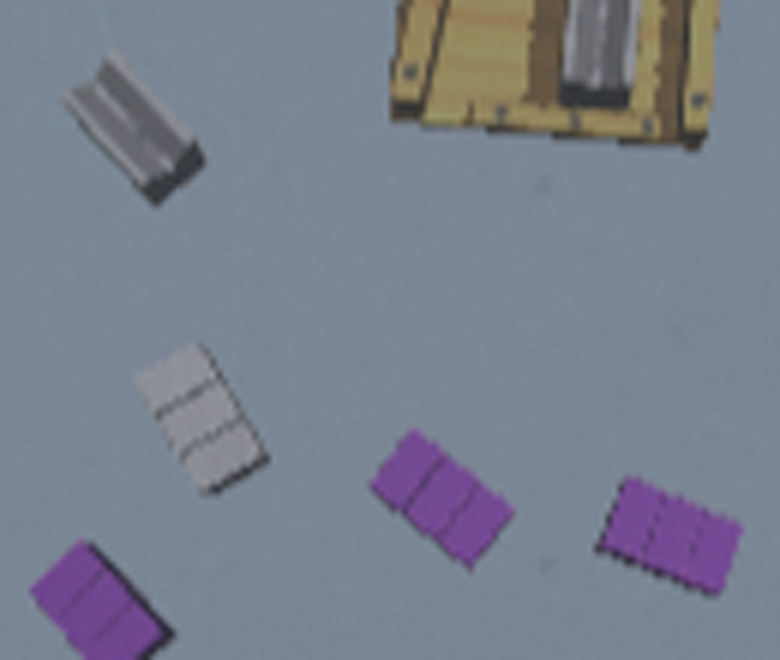

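View pics/t3.png

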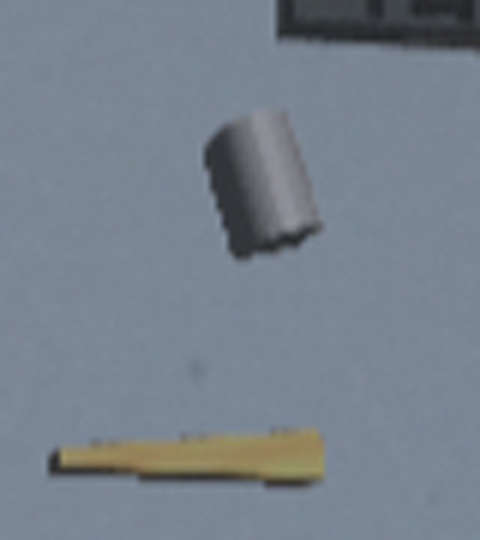

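View pics/s1.png

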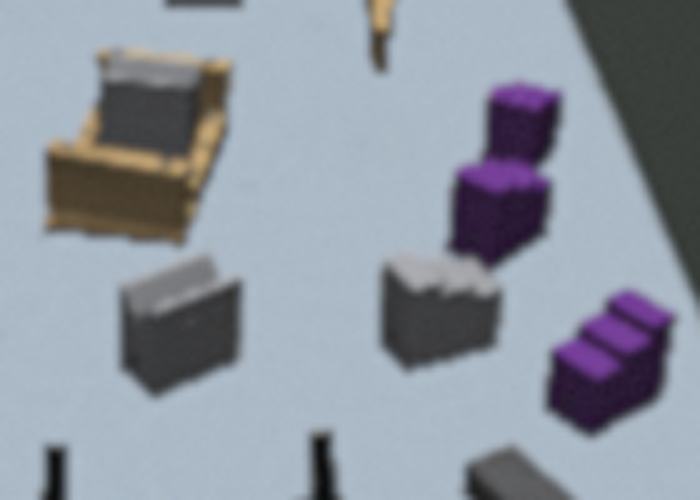

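```bash
cat > fit.py <<'E'
from h import *
from scipy.optimize import minimize
from scipy.spatial import ConvexHull
def box(x0,x1,y0,y1,z0,z1): return np.array([[x,y,z] for x in(x0,x1) for y in(y0,y1) for z in(z0,z1)],float)
def prism_x(prof,x0,x1): return np.array([[x,y,z] for x in(x0,x1) for y,z in prof],float)
a=np.linspace(0,np.pi,13)
M={'v':[prism_x([(-18,0),(-18,60),(-12.5,60),(0,47),(0,0)],-31,31)*[1,1,1],],
 'r':[prism_x([(-18,0),(18,0)]+[(18*np.cos(t),42+18*np.sin(t)) for t in a],-31,31)],
 's':[box(-31,-31+62/3,-18,18,0,44),box(-31,-31+124/3,-18,18,0,52)[:],box(31-62/3,31,-18,18,0,60)],
 'c':[box(-46,46,-81,81,0,10),box(-46,46,-81,-67,0,54),
      np.array([[x,y,z] for x,y in((-46,62.3),(46,51.7),(-46,76.3),(46,65.7)) for z in(0,54)],float)],
 'w':[np.array([[x,y,z] for x,y in((-65,-8.75),(65,-8.75),(-65,16.25),(65,1.25)) for z in(0,38)],float)]}
M['v']=[box(-31,31,-18,18,0,47),prism_x([(-18,0),(-18,60),(-12.5,60),(0,47),(0,0)],-31,31),prism_x([(18,0),(18,60),(12.5,60),(0,47),(0,0)],-31,31)]
M['s'][1]=box(-31+62/3,31,-18,18,0,52)
S=6
def masks(cam,u0,v0,w,h,kind='table',ref=None,th=14):
    im=cam["image"][v0:v0+h,u0:u0+w]
    lab=cv2.cvtColor(cv2.resize(im.astype(np.float32)/255,None,fx=S,fy=S,interpolation=cv2.INTER_CUBIC),cv2.COLOR_BGR2LAB)
    edge=np.concatenate([lab[:3].reshape(-1,3),lab[-3:].reshape(-1,3),lab[:,:3].reshape(-1,3),lab[:,-3:].reshape(-1,3)])
    med=np.median(edge,0); return np.linalg.norm((lab-med)*[0.6,1.5,1.5],axis=2),lab
def render(cam,parts,p,u0,v0,w,h,z0=0):
    m=np.zeros((h*S,w*S),np.uint8); c,s=np.cos(p[2]),np.sin(p[2])
    for P in parts:
        W=np.c_[P[:,0]*c-P[:,1]*s+p[0],P[:,0]*s+P[:,1]*c+p[1],P[:,2]+z0]
        q=((pr(cam,W)-[u0,v0])*S+(S-1)/2)
        hl=q[ConvexHull(q).vertices]
        cv2.fillPoly(m,[np.round(hl*16).astype(np.int32)],1,shift=4)
    return m
def fit(parts,p0,obs,z0=0):
    # obs: list of (cam,u0,v0,w,h,mask)
    def f(p,each=False):
        e=[(render(c,parts,p,u,v,w,h,z0)!=m).sum()/S/S for c,u,v,w,h,m in obs]
        return e if each else sum(e)
    best=None
    for dy in(-.25,0,.25):
        sx=np.array([p0]+[np.array(p0)+d for d in([8,0,0],[0,8,0],[0,0,.12])])+[0,0,dy]
        r=minimize(f,sx[0],method='Nelder-Mead',options=dict(initial_simplex=sx,xatol=.05,fatol=.02))
        r=minimize(f,r.x,method='Nelder-Mead',options=dict(initial_simplex=r.x+np.array([[0,0,0],[3,0,0],[0,3,0],[0,0,.05]]),xatol=.05,fatol=.02))
        if best is None or r.fun<best.fun: best=r
    return best.x,f(best.x,True)
E
python3 - <<'E'
from fit import *
T=read_camera("top");D=read_camera("side")
np.save('T.npy',T,allow_pickle=True);np.save('D.npy',D,allow_pickle=True)
for n,(u,v,z) in dict(step=(213,244,50),vs=(202,196,60),r=(364,184,60),w=(351,231,38),c=(273,182,10),vm=(280,180,60)).items():
    P=un(T,u,v,z);print(n,P.round(0),pr(D,P).round(0))
out=[]
for cam,r in((T,(195,225,38,40)),(T,(183,177,40,40)),(D,(278,200,40,40)),(D,(228,204,38,38))):
    d,l=masks(cam,*r); out.append(cv2.resize(np.hstack([np.clip(d*5,0,255).astype(np.uint8)]),(380,300)))
cv2.imwrite('pics/m.png',np.vstack([np.hstack(out[:2]),np.hstack(out[2:])]))
E
```

```text
step [457. 248.  50.] [[298. 215.]]
vs [601. 265.  60.] [[248. 216.]]
r [ 576. -214.   60.] [[251. 147.]]
w [ 446. -157.   38.] [[286. 159.]]
c [629.  49.  10.] [[237. 193.]]
vm [620.  30.  60.] [[240. 177.]]
```

View pics/m.png

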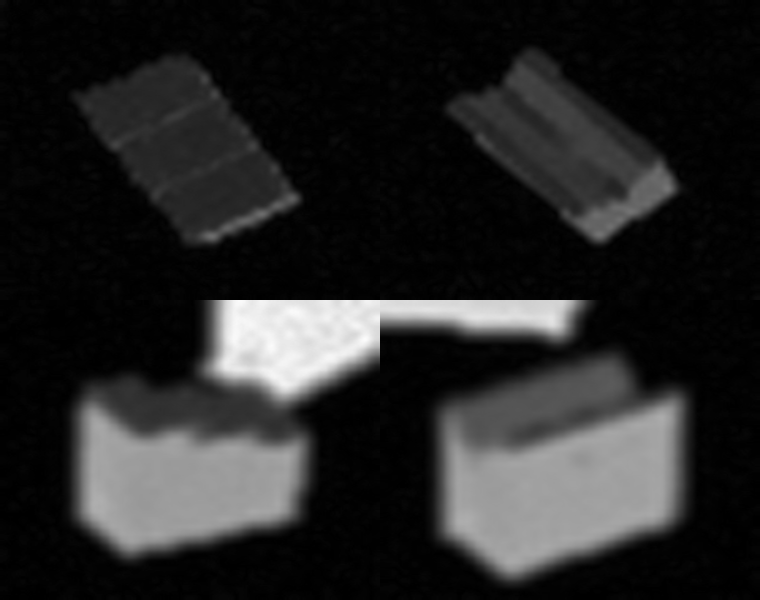

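```bash
cat >> fit.py <<'E'
def mk(cam,P0,half,th=3.0,ctr=None):
    u,v=pr(cam,P0)[0]; u0,v0=int(u-half),int(v-half); w=h=2*half
    d,l=masks(cam,u0,v0,w,h)
    lm=cv2.GaussianBlur(cv2.dilate(d,np.ones((2*S+1,2*S+1))),(0,0),S/2)
    m=((d>0.5*lm)&(d>th)).astype(np.uint8)
    m=cv2.morphologyEx(m,cv2.MORPH_CLOSE,np.ones((S*2,S*2)))
    m=cv2.morphologyEx(m,cv2.MORPH_OPEN,np.ones((S,S)))
    n,lb,st,_=cv2.connectedComponentsWithStats(m)
    k=lb[int((v-v0)*S),int((u-u0)*S)]
    m=(lb==k).astype(np.uint8)
    cn,_=cv2.findContours(m,cv2.RETR_EXTERNAL,cv2.CHAIN_APPROX_NONE); cv2.drawContours(m,cn,-1,1,-1)
    return (cam,u0,v0,w,h,m)
def over(parts,p,obs,z0=0):
    o=[]
    for cam,u0,v0,w,h,m in obs:
        im=cv2.resize(cam["image"][v0:v0+h,u0:u0+w],None,fx=S,fy=S,interpolation=cv2.INTER_CUBIC)
        for mm,col in((m,(0,255,0)),(render(cam,parts,p,u0,v0,w,h,z0),(0,0,255))):
            cn,_=cv2.findContours(mm,cv2.RETR_EXTERNAL,cv2.CHAIN_APPROX_NONE); cv2.drawContours(im,cn,-1,col,1)
        o.append(cv2.resize(im,(260,260)))
    return np.vstack(o)
E
cat > run1.py <<'E'
from fit import *
T=np.load('T.npy',allow_pickle=True).item();D=np.load('D.npy',allow_pickle=True).item()
o=[]
for n,k,p0,half in(('step','s',(457,248,.6),20),('step-','s',(457,248,3.7),20),('vs','v',(601,265,.8),20),('rad','r',(576,-214,.2),20),('w','w',(446,-157,1.57),32),('car','c',(629,49,-.05),42)):
    zc=25 if n!='car' else 8
    ob=[mk(c,(p0[0],p0[1],zc),half if c is T or half<30 else (20 if n=='w' else 32)) for c in(T,D)]
    best=[fit(M[k],p0,[x]) for x in ob]+[fit(M[k],p0,ob)]
    for b in best: print(n,np.round(b[0],3),np.round(b[1],1))
    if n!='step-': o.append(over(M[k],best[-1][0],ob))
cv2.imwrite('pics/ov.png',np.hstack(o[:3]));cv2.imwrite('pics/ov2.png',np.hstack(o[3:]))
E
python3 run1.py
```

```text
step [4.56916e+02 2.47746e+02 4.06000e-01] [12.9]
step [453.653 240.16    0.57 ] [188.4]
step [4.55930e+02 2.46932e+02 4.16000e-01] [ 17.7 228.1]
step- [458.282 248.332   3.566] [15.4]
step- [454.274 238.62    3.577] [164.8]
step- [457.253 247.202   3.584] [ 20.8 222.9]
vs [606.107 267.411   0.619] [18.8]
vs [604.419 262.199   0.771] [52.3]
vs [605.548 266.823   0.621] [19.6 69. ]
rad [ 5.78558e+02 -2.21383e+02  1.23000e-01] [23.8]
rad [ 5.50856e+02 -1.26133e+02  4.19000e-01] [1259.7]
rad [ 5.78441e+02 -2.21507e+02  1.80000e-01] [  28.3 1300.9]
w [ 446.611 -158.714    1.526] [47.4]
w [ 443.385 -164.698    1.529] [34.1]
w [ 446.082 -159.645    1.517] [49.  37.7]
car [ 6.29574e+02  5.17150e+01 -2.24000e-01] [63.4]
car [ 6.27017e+02  4.26420e+01 -2.07000e-01] [73.7]
car [ 6.28645e+02  5.14650e+01 -2.11000e-01] [ 69.1 106.3]
```

View pics/ov.png

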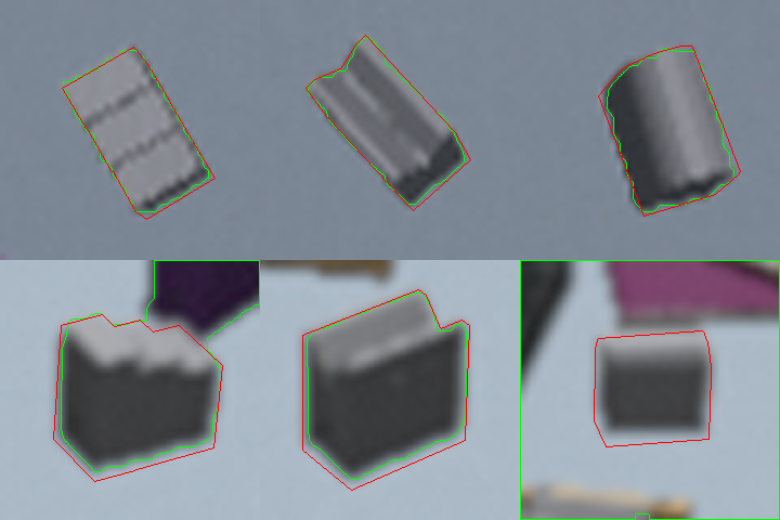

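View pics/ov2.png

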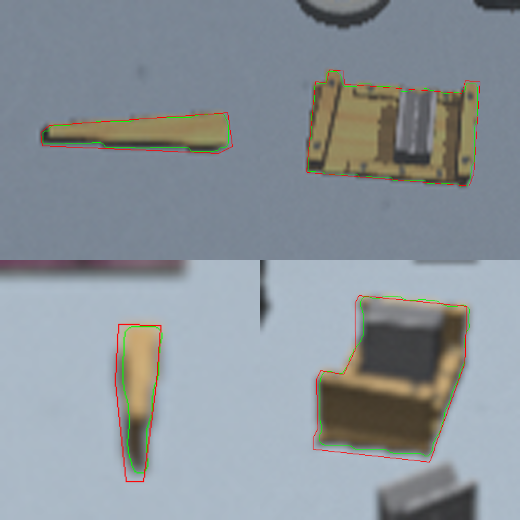

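```bash
cat > plan.py <<'E'
import sys
from h import *
CAR=np.array([629.5,51.5,-.215])
def c2w(x,y,car=CAR):
    c,s=np.cos(car[2]),np.sin(car[2]); return np.array([car[0]+c*x-s*y,car[1]+s*x+c*y])
def w2c(P,car=CAR):
    c,s=np.cos(car[2]),np.sin(car[2]); d=np.array(P[:2])-car[:2]; return np.array([c*d[0]+s*d[1],-s*d[0]+c*d[1]])
def plan(P,yaw):
    s=state(); Rc=R.from_rotvec(s["orientation"]).as_matrix()
    zc=Rc[:,2]; cur=np.arctan2(zc[1],zc[0])
    best=min((yaw+k*np.pi for k in range(-3,4)),key=lambda a:abs(a-cur))
    x=np.array([0,0,-1.]); z=np.array([np.cos(best),np.sin(best),0]); Rt=np.c_[x,np.cross(z,x),z]
    w=R.from_matrix(Rc.T@Rt).as_rotvec(); d=Rc.T@(np.array(P)-s["tool_pos"])/1000
    print("tcp",s["tool_pos"].round(1),"F",s["ft_force"].round(1),"w",round(s["width"],1),"t",round(s["clock"],2),"j6",round(s["joint_positions"][5],2),"yaw",round(cur,3))
    print("ROW",np.round(w,3).tolist(),np.round(d,4).tolist())
def show():
    s=state();print("tcp",s["tool_pos"].round(1),"car",w2c(s["tool_pos"]).round(1),"F",s["ft_force"].round(1),"w",round(s["width"],1),"t",round(s["clock"],2))
if __name__=="__main__": plan([float(a) for a in sys.argv[1:4]],float(sys.argv[4]))
E
python3 - <<'E'
from plan import *
T=np.load('T.npy',allow_pickle=True).item()
q=[(400,130),(520,140),(385,340),(500,350)]
W=np.array([un(T,235+a/10-.45,155+b/10-.45,70)[:2] for a,b in q]);print(W.round(1))
print([w2c(w).round(1) for w in W], w2c(W.mean(0)))
print(c2w(0,18-49)); import os
print(un(T,311,133,0),un(T,311,133,50))
from plan import plan
P=w2c(W.mean(0)); plan([*c2w(0,P[1]),130],CAR[2])
E
```

```text
[[656.9  42. ]
 [649.3   7.3]
 [594.1  54.9]
 [586.8  22. ]]
[array([28.8, -3.4]), array([ 28.8, -39. ]), array([-35.3,  -4.2]), array([-35.4, -37.9])] [ -3.2845281  -21.12726868]
[622.88622972  21.21373178]
[776.73151437 -94.14559094   0.        ] [757.95500292 -85.1245876   50.        ]
tcp [ 206.7 -563.2  207.3] F [0.3 0.9 0.2] w 85.3 t 0.3 j6 -0.06 yaw -1.219
ROW [-1.004, -0.001, -0.0] [0.0776, 0.5973, -0.4135]
```

```bash
python3 -m creep '[-1.004,0,0,0.0776,0.597,-0.4135,-1,-1.004,0,0,0.0776,0.597,-0.4135,-1,-1.004,0,0,0.0776,0.597,-0.4135,-1,-1.004,0,0,0.0776,0.597,-0.4135,-1,-1.004,0,0,0.0776,0.597,-0.4135,-1,-1.004,0,0,0.0776,0.597,-0.4135,-1,-1.004,0,0,0.0776,0.597,-0.4135,-1,-1.004,0,0,0.0776,0.597,-0.4135,-1]' 40; python3 -c "
from plan import *
plan([*c2w(-1.5,-21),130],CAR[2])"
```

```text
clock: 1.1
tool_pos: [436.5, -236.2, 165.2]
orientation: [0.166, 1.564, -0.167]
ft_force: [-0.6, -1.2, -0.6]
width: 85.2
tcp [ 436.5 -236.2  165.2] F [-0.6 -1.2 -0.6] w 85.2 t 1.1 j6 -0.35 yaw -0.212
ROW [0.003, 0.001, 0.0] [0.0352, 0.3009, 0.1265]
```

```bash
python3 -m creep '[0.003,0,0,0.035,0.301,0.1265,-1,0.003,0,0,0.035,0.301,0.1265,-1,0.003,0,0,0.035,0.301,0.1265,-1,0.003,0,0,0.035,0.301,0.1265,-1,0.003,0,0,0.035,0.301,0.1265,-1,0.003,0,0,0.035,0.301,0.1265,-1,0.003,0,0,0.035,0.301,0.1265,-1,0.003,0,0,0.035,0.301,0.1265,-1]'; python3 -c "
from plan import *
T=read_camera('top');crop(T,225,145,100,75,8,'pics/a1.png')
D=read_camera('side');crop(D,200,150,80,70,8,'pics/a2.png')
plan([*c2w(-1.5,-21),22],CAR[2])"
```

```text
clock: 1.9
tool_pos: [624.2, 32.7, 128.4]
orientation: [0.168, 1.566, -0.167]
ft_force: [-0.6, -0.0, -0.8]
width: 85.5
tcp [623.3  29.4 129.6] F [ 0.6 -0.  -0.3] w 85.6 t 2.0 j6 0.21 yaw -0.217
ROW [-0.002, -0.001, 0.001] [0.1076, 0.002, -0.0]
```

View pics/a1.png

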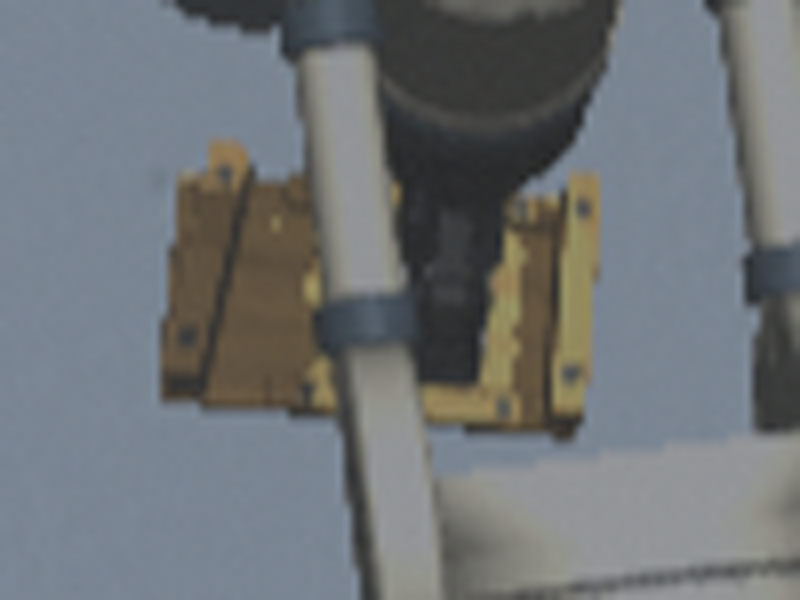

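View pics/a2.png

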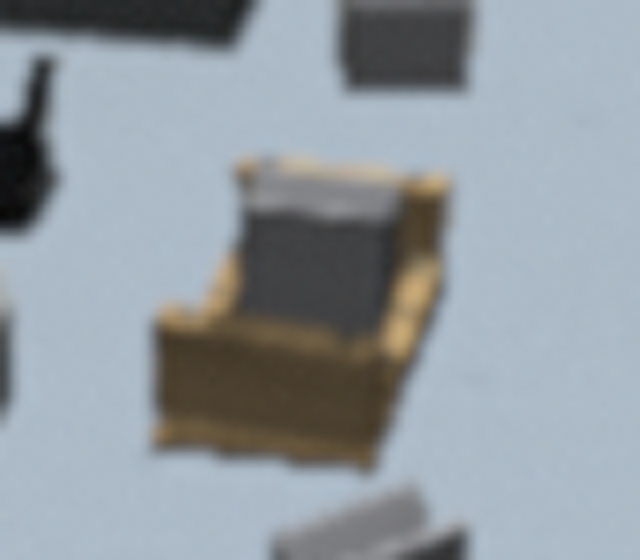

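```bash
python3 -c "
from plan import *
D=read_camera('side');crop(D,190,90,100,110,5,'pics/a3.png')
print(pr(D,state()['tool_pos']))"
```

```text
[[238.89416083 157.16837307]]
```

View pics/a3.png

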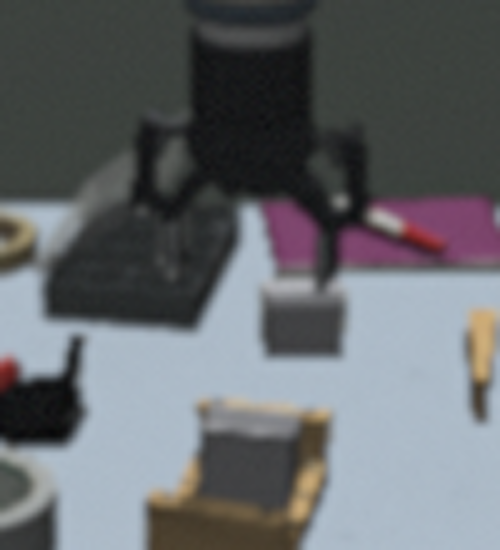

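```bash
python3 -m creep '[-0.002,0,0,0.05,0.002,0,-1,-0.002,0,0,0.09,0.002,0,-1,-0.002,0,0,0.107,0.002,0,-1,-0.002,0,0,0.107,0.002,0,-1,-0.002,0,0,0.107,0.002,0,-1]'; python3 -c "
from plan import *
show()
D=read_camera('side');crop(D,190,110,100,110,5,'pics/a4.png')"
```

```text
clock: 2.55
tool_pos: [624.7, 30.3, 25.3]
orientation: [0.17, 1.562, -0.17]
ft_force: [0.6, -0.3, 0.5]
width: 85.4
tcp [624.7  30.3  25.3] car [ -0.2 -21.8] F [ 0.6 -0.3  0.5] w 85.4 t 2.55
```

View pics/a4.png

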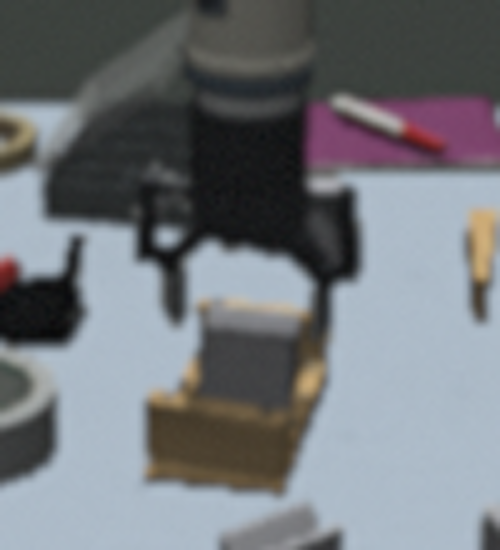

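```bash
python3 -m creep '[0,0,0,0.002,0,0,0.4,0,0,0,0.002,0,0,0.4,0,0,0,0.002,0,0,0.4,0,0,0,0.002,0,0,0.4,0,0,0,0.002,0,0,0.4,0,0,0,0.002,0,0,0.4]' 35; python3 -c "
from plan import *
show()
D=read_camera('side');crop(D,190,110,100,110,5,'pics/a5.png')"
```

```text
clock: 3.2
tool_pos: [624.9, 31.0, 23.7]
orientation: [0.17, 1.561, -0.169]
ft_force: [-1.2, -0.6, 6.1]
width: 60.6
tcp [624.9  31.   23.7] car [ -0.1 -21. ] F [-1.2 -0.6  6.1] w 60.6 t 3.2
```

View pics/a5.png

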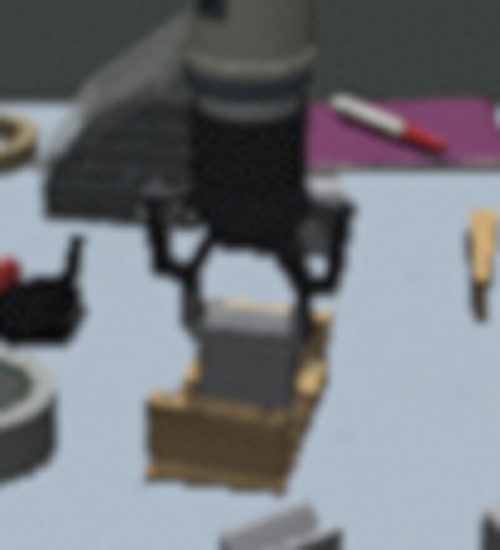

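```bash
python3 -m creep '[0,0,0,0.001,-0.012,0,0.4,0,0,0,0.001,-0.024,0,0.4,0,0,0,0.001,-0.024,0.003,0.4,0,0,0,0.001,-0.024,0.005,0.4,0,0,0,0.001,-0.024,0.005,0.4]'; python3 -c "
from plan import *
show()";  python3 -m creep '[0,0,0,0,0,-0.004,0.4,0,0,0,0,0,-0.007,0.4,0,0,0,0,0,-0.01,0.4,0,0,0,0,0,-0.01,0.4]'; python3 -c "
from plan import *
show()"
```

```text
clock: 3.75
tool_pos: [622.6, 7.4, 23.7]
orientation: [0.17, 1.566, -0.168]
ft_force: [-13.0, 2.8, 16.2]
width: 60.1
tcp [622.6   7.4  23.7] car [  2.7 -44.5] F [-13.    2.8  16.2] w 60.1 t 3.75
clock: 4.15
tool_pos: [617.1, 8.3, 23.8]
orientation: [0.169, 1.555, -0.169]
ft_force: [3.9, -1.0, 6.1]
width: 60.4
tcp [617.1   8.3  23.8] car [ -2.9 -44.9] F [ 3.9 -1.   6.1] w 60.4 t 4.15
```

```bash
python3 -m creep '[0,0,0,0,0,0.005,0.4,0,0,0,0,0,0.005,0.4,0,0,0,0,-0.003,0.005,0.4,0,0,0,0,-0.006,0.005,0.4,0,0,0,0,-0.007,0.005,0.4]'; python3 -c "
from plan import *
show()"
```

```text
clock: 4.65
tool_pos: [619.1, 6.1, 24.0]
orientation: [0.175, 1.56, -0.16]
ft_force: [-1.0, 18.8, 10.6]
width: 60.4
tcp [619.1   6.1  24. ] car [ -0.5 -46.6] F [-1.  18.8 10.6] w 60.4 t 4.65
```

```bash
python3 -m creep '[0,0,0,0,0.003,0,-1,0,0,0,0,0.003,0,-1,0,0,0,0,0.003,0,-1,0,0,0,0,0.003,0,-1,0,0,0,-0.05,0.003,0,-1,0,0,0,-0.1,0.003,0,-1]'; python3 -c "
from plan import *
show()
D=read_camera('side');crop(D,190,110,100,110,5,'pics/a6.png')
plan([577.6,-220.8,120],0.15)"
```

```text
clock: 5.25
tool_pos: [616.2, 3.3, 118.4]
orientation: [0.17, 1.57, -0.171]
ft_force: [1.0, -0.3, 0.7]
width: 85.2
tcp [616.2   3.3 118.4] car [ -2.7 -49.9] F [ 1.  -0.3  0.7] w 85.2 t 5.25
tcp [620.6   3.1 131.5] F [ 0.3 -0.5  7.7] w 85.3 t 5.3 j6 0.17 yaw -0.217
ROW [-0.367, 0.012, 0.001] [0.0112, -0.2279, 0.0059]
```

View pics/a6.png

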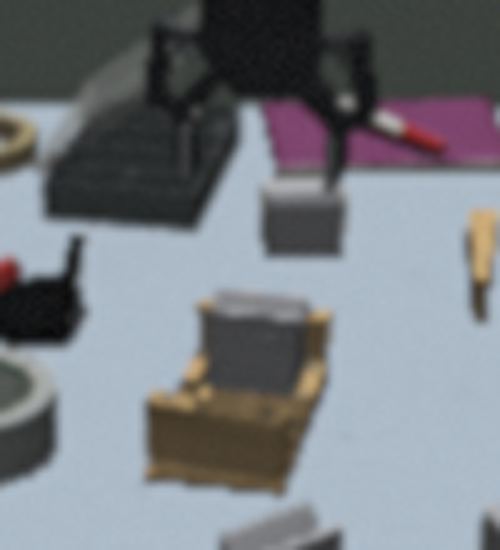

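```bash
python3 -m creep '[-0.367,0.012,0,0.011,-0.228,0.006,-1,-0.367,0.012,0,0.011,-0.228,0.006,-1,-0.367,0.012,0,0.011,-0.228,0.006,-1,-0.367,0.012,0,0.011,-0.228,0.006,-1,-0.367,0.012,0,0.011,-0.228,0.006,-1,-0.367,0.012,0,0.011,-0.228,0.006,-1,-0.367,0.012,0,0.011,-0.228,0.006,-1]'; python3 -c "
from fit import *
from plan import *
T=read_camera('top');np.save('T2.npy',T,allow_pickle=True)
D=read_camera('side');crop(D,210,80,90,90,6,'pics/a7.png')
crop(T,230,150,90,60,8,'pics/a8.png')
plan([577.6,-220.8,14],0.15)"
```

```text
clock: 6.0
tool_pos: [574.5, -221.1, 108.7]
orientation: [-0.115, 1.58, 0.119]
ft_force: [0.5, 0.5, -0.6]
width: 85.5
tcp [ 575.1 -219.5  109.1] F [ 1.   0.8 -0.2] w 85.1 t 6.1 j6 -0.57 yaw 0.152
ROW [0.002, -0.012, -0.003] [0.095, -0.0019, 0.0034]
```

View pics/a7.png

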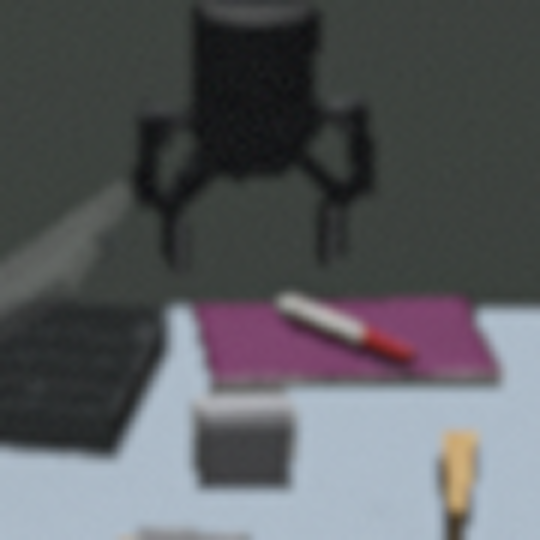

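View pics/a8.png

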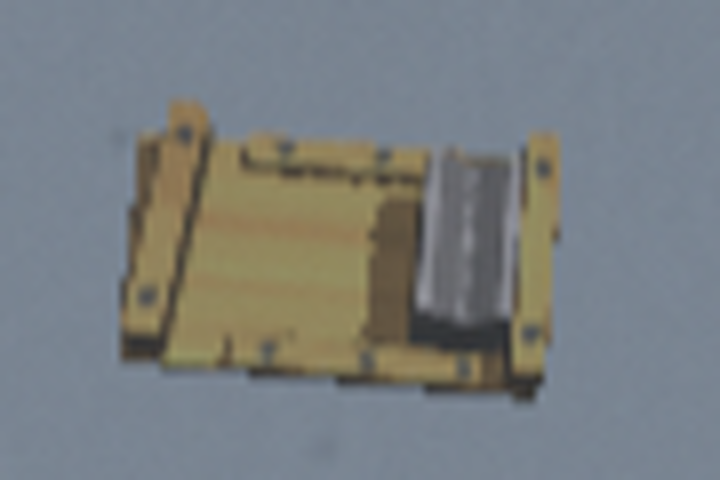

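```bash
python3 -m creep '[0.002,-0.012,0,0.04,-0.002,0.003,-1,0.002,-0.012,0,0.075,-0.002,0.003,-1,0.002,-0.012,0,0.095,-0.002,0.003,-1,0.002,-0.012,0,0.095,-0.002,0.003,-1]'; python3 -c "
from plan import *
show()
D=read_camera('side');crop(D,210,80,90,90,6,'pics/b1.png')"
```

```text
clock: 6.5
tool_pos: [575.0, -219.1, 9.7]
orientation: [-0.114, 1.574, 0.123]
ft_force: [-1.0, 0.4, -0.2]
width: 85.3
tcp [ 575.  -219.1    9.7] car [   4.5 -276. ] F [-1.   0.4 -0.2] w 85.3 t 6.5
```

View pics/b1.png

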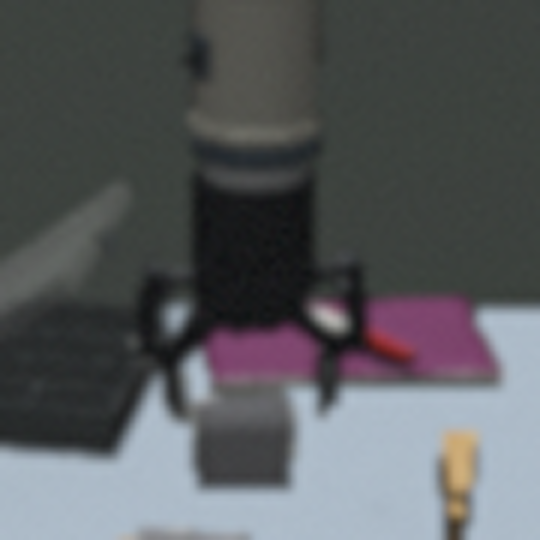

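```bash
python3 -c "
from plan import *
T=read_camera('top');crop(T,330,150,70,60,8,'pics/b2.png')
D=read_camera('side')
s=state();t=s['tool_pos'];Rm=R.from_rotvec(s['orientation']).as_matrix()
for d in (-42,42):
  for b in (0,-13,-32): 
    P=t+Rm@np.array([b,0,d]);print(d,b,((pr(D,P)[0]-[210,80])*6).round(0))
for k in (0,60): print(k,((pr(D,[578,-221,k])[0]-[210,80])*6).round(0))
"
```

```text
-42 0 [303. 458.]
-42 -13 [303. 439.]
-42 -32 [304. 412.]
42 0 [175. 465.]
42 -13 [175. 447.]
42 -32 [175. 419.]
0 [239. 484.]
60 [241. 399.]
```

View pics/b2.png

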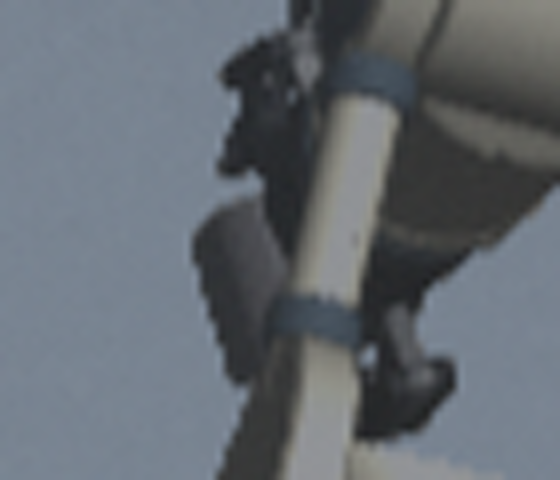

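```bash
python3 -c "
from plan import *
D=read_camera('side')
im=D['image'][120:165,230:275]
im=cv2.resize(im,None,fx=13,fy=13,interpolation=cv2.INTER_CUBIC); im=np.clip((im.astype(float)/255)**0.6*255,0,255).astype(np.uint8)
s=state();t=s['tool_pos'];Rm=R.from_rotvec(s['orientation']).as_matrix()
for d in (-42.5,42.5,-57,57):
  for b in (0,-13,-32):
    q=((pr(D,t+Rm@np.array([b,0,d]))[0]-[230,120]+.5)*13).astype(int); cv2.circle(im,tuple(int(a) for a in q),4,(0,0,255),1)
cv2.imwrite('pics/b3.png',im)
C=-cv2.Rodrigues(D['rvec'])[0].T@D['tvec'];print(C)
T=read_camera('top');C=-cv2.Rodrigues(T['rvec'])[0].T@T['tvec'];print(C)
im=cv2.resize(T['image'][145:215,325:405],None,fx=8,fy=8,interpolation=cv2.INTER_CUBIC); im=np.clip((im.astype(float)/255)**0.6*255,0,255).astype(np.uint8)
for d in (-42.5,42.5,-57,57):
  for b in (0,-13,-32,-60):
    q=((pr(T,t+Rm@np.array([b,0,d]))[0]-[325,145]+.5)*8).astype(int); cv2.circle(im,tuple(int(a) for a in q),4,(0,0,255),1)
cv2.imwrite('pics/b4.png',im)
"
```

```text
[ 635.96389827 1219.91287063  679.87114162]
[ 318.57276355  125.97259416 1220.03161247]
```

View pics/b3.png

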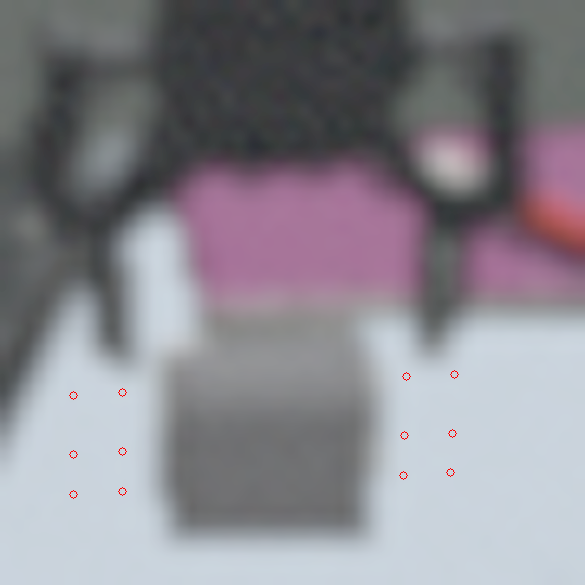

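View pics/b4.png

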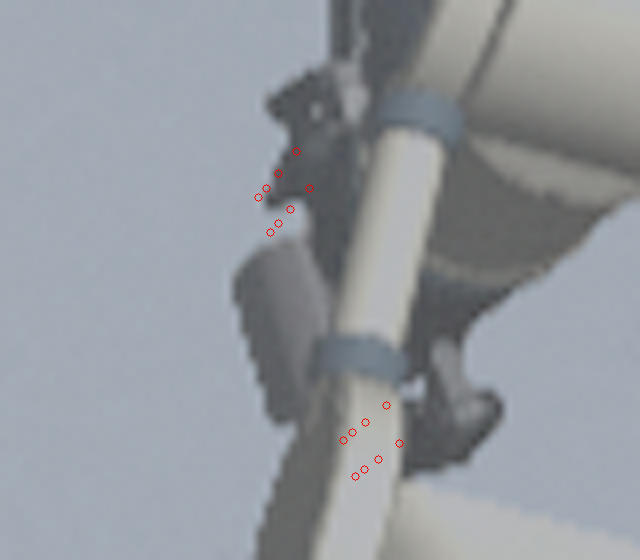

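```bash
python3 -c "
from plan import *
D=read_camera('side');T=read_camera('top')
K=lambda c:np.array([[c['fx'],0,c['cx']],[0,c['fy'],c['cy']],[0,0,1]])
Pm=lambda c:K(c)@np.c_[cv2.Rodrigues(c['rvec'])[0],c['tvec']]
a=np.array([230+117/13-.5,120+350/13-.5]);b=np.array([325+275/8-.5,145+203/8-.5])
X=cv2.triangulatePoints(Pm(D),Pm(T),a,b);X=(X[:3]/X[3]).ravel();print(X,pr(D,X)-a,pr(T,X)-b)
s=state();Rm=R.from_rotvec(s['orientation']).as_matrix();print(Rm.T@(X-s['tool_pos']))
print(pr(D,[206.7,-563.2,207]),pr(D,[206.7,-563.2,236]))
print(s['width'],s['clock'],s['joint_positions'])
"
```

```text
[ 620.82751637 -205.21441493   66.0832214 ] [[0.39487377 0.13050894]] [[ 0.00617046 -0.54298542]]
[-49.75567484  10.35520877  44.88906167]
[[332.38306692  84.970463  ]] [[333.15424726  78.3449571 ]]
85.20362031752973 6.85 [-0.42286469  0.1862103   1.46758741  0.00199256  1.48557739 -0.57225847]
```

```bash
python3 -m creep '[0,0,0,0.006,0,0.002,-1,0,0,0,0.012,0,0.003,-1,0,0,0,0.0145,0,0.003,-1,0,0,0,0.0145,0,0.003,-1]'; python3 -c "
from plan import *
show()
D=read_camera('side')
im=D['image'][120:165,230:275]
im=cv2.resize(im,None,fx=13,fy=13,interpolation=cv2.INTER_CUBIC); im=np.clip((im.astype(float)/255)**0.6*255,0,255).astype(np.uint8)
s=state();t=s['tool_pos'];Rm=R.from_rotvec(s['orientation']).as_matrix()
for b,d in ((-73,-38),(-73,38),(-13,-50),(-13,50)):
    q=((pr(D,t+Rm@np.array([b,0,d]))[0]-[230,120]+.5)*13).astype(int); cv2.circle(im,tuple(int(a) for a in q),4,(0,0,255),1)
cv2.imwrite('pics/b5.png',im)
"
```

```text
clock: 7.25
tool_pos: [579.4, -221.1, -1.6]
orientation: [-0.115, 1.569, 0.119]
ft_force: [-1.3, -0.7, -0.4]
width: 85.4
tcp [ 579.4 -221.1   -1.6] car [   9.2 -277. ] F [-1.3 -0.7 -0.4] w 85.4 t 7.25
```

View pics/b5.png

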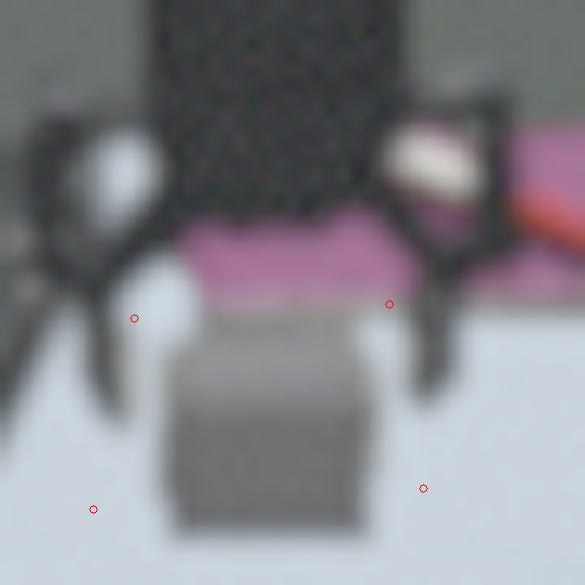

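```bash
python3 -m creep '[0,0,0,0.004,0,0,-1,0,0,0,0.006,0,0,-1,0,0,0,0.006,0,0,0.4,0,0,0,0.006,0,0,0.4,0,0,0,0.006,0,0,0.4,0,0,0,0.006,0,0,0.4,0,0,0,0.006,0,0,0.4,0,0,0,0.006,0,0,0.4]' 40; python3 -c "
from plan import *
show()
D=read_camera('side')
im=D['image'][120:165,230:275]
im=cv2.resize(im,None,fx=13,fy=13,interpolation=cv2.INTER_CUBIC); im=np.clip((im.astype(float)/255)**0.6*255,0,255).astype(np.uint8)
cv2.imwrite('pics/b6.png',im)
print(state()['tool_pos'],state()['joint_positions'])
"
```

```text
clock: 8.1
tool_pos: [580.0, -221.4, -6.2]
orientation: [-0.115, 1.567, 0.118]
ft_force: [0.2, 0.0, 1.4]
width: 61.9
tcp [ 580.  -221.4   -6.2] car [   9.9 -277.2] F [0.2 0.  1.4] w 61.9 t 8.1
[ 580.01495531 -221.40807823   -6.19172207] [-0.42053516  0.20930227  1.48241235  0.00186252  1.45065559 -0.56970884]
```

View pics/b6.png

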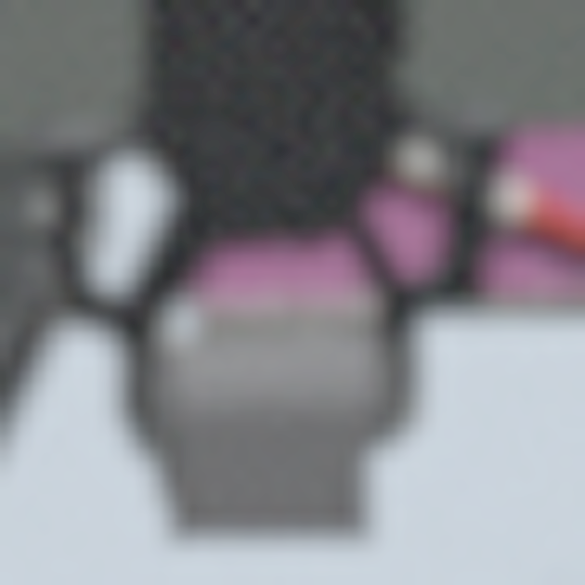

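```bash
python3 -m creep '[0,0,0,-0.03,0,0,0.4,0,0,0,-0.08,0,0,0.4,0,0,0,-0.105,0,0,0.4,0,0,0,-0.105,0,0,0.4]'; python3 -c "
from plan import *
show()
plan([*c2w(0,-4),99],CAR[2])"
```

```text
clock: 8.55
tool_pos: [582.2, -222.4, 103.6]
orientation: [-0.118, 1.56, 0.116]
ft_force: [0.5, -0.7, -3.0]
width: 62.1
tcp [ 582.2 -222.4  103.6] car [  12.2 -277.7] F [ 0.5 -0.7 -3. ] w 62.1 t 8.55
tcp [ 582.2 -222.4  103.6] F [ 0.5 -0.7 -3. ] w 62.1 t 8.55 j6 -0.57 yaw 0.149
ROW [0.364, 0.008, 0.001] [0.0047, 0.2601, 0.086]
```

```bash
python3 -m creep '[0.364,0.008,0,0.005,0.26,0.086,0.4,0.364,0.008,0,0.005,0.26,0.086,0.4,0.364,0.008,0,0.005,0.26,0.086,0.4,0.364,0.008,0,0.005,0.26,0.086,0.4,0.364,0.008,0,0.005,0.26,0.086,0.4,0.364,0.008,0,0.005,0.26,0.086,0.4,0.364,0.008,0,0.005,0.26,0.086,0.4,0.364,0.008,0,0.005,0.26,0.086,0.4]'; python3 -c "
from plan import *
D=read_camera('side');crop(D,190,110,100,110,5,'pics/c1.png')
show()
plan([*c2w(0,-4),10],CAR[2])"
```

```text
clock: 9.35
tool_pos: [625.1, 49.0, 90.7]
orientation: [0.168, 1.577, -0.167]
ft_force: [-0.3, 0.0, -4.5]
width: 62.1
tcp [625.3  48.   91.4] car [-3.4 -4.3] F [ 0.2 -0.2 -4.2] w 61.8 t 9.4
tcp [625.3  48.   91.4] F [ 0.2 -0.2 -4.2] w 61.8 t 9.4 j6 0.24 yaw -0.215
ROW [0.0, -0.012, 0.001] [0.0813, 0.0004, 0.0044]
```

View pics/c1.png

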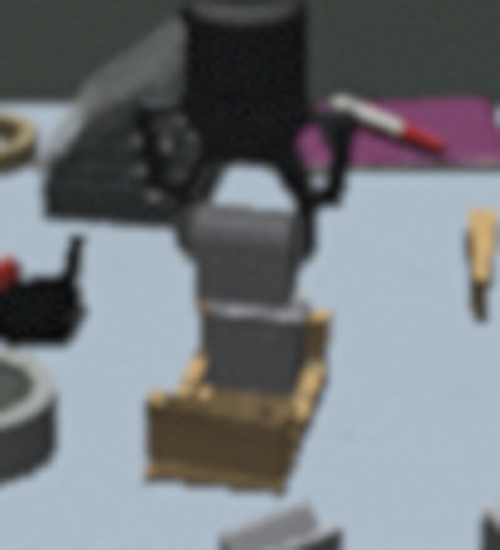

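```bash
python3 -m creep '[0,-0.012,0,0.03,0,0.004,0.4,0,-0.012,0,0.055,0,0.004,0.4,0,-0.012,0,0.065,0,0.004,0.4,0,-0.012,0,0.065,0,0.004,0.4]'; python3 -c "
from plan import *
D=read_camera('side');crop(D,190,110,100,110,5,'pics/c2.png')
show()
plan([*c2w(0,-4),4],CAR[2])"
```

```text
clock: 9.8
tool_pos: [628.0, 46.4, 26.1]
orientation: [0.17, 1.566, -0.171]
ft_force: [-0.6, -1.2, -4.0]
width: 62.4
tcp [629.2  46.7  28.4] car [ 0.7 -4.8] F [-0.3 -0.5 -3.1] w 61.8 t 9.85
tcp [629.2  46.7  28.4] F [-0.3 -0.5 -3.1] w 61.8 t 9.85 j6 0.24 yaw -0.216
ROW [-0.001, 0.002, -0.0] [0.0244, 0.0008, -0.0008]
```

View pics/c2.png

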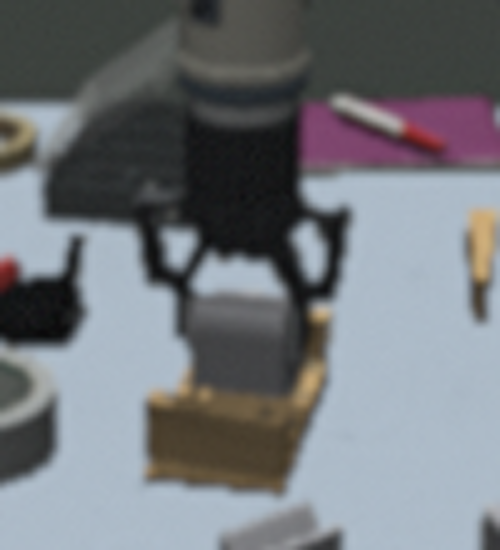

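```bash
python3 -m creep '[0,0,0,0.01,0.001,-0.001,0.4,0,0,0,0.018,0.001,-0.001,0.4,0,0,0,0.022,0.001,-0.001,0.4,0,0,0,0.023,0.001,-0.001,0.4]'; python3 -c "
from plan import *
D=read_camera('side');crop(D,190,110,100,110,5,'pics/c3.png')
show()"
```

```text
clock: 10.25
tool_pos: [628.7, 48.9, 5.4]
orientation: [0.169, 1.562, -0.169]
ft_force: [0.3, -0.5, -3.7]
width: 61.9
tcp [628.9  48.9   5.7] car [-0.  -2.7] F [-0.8 -1.3 -4.5] w 62.0 t 10.3
```

View pics/c3.png

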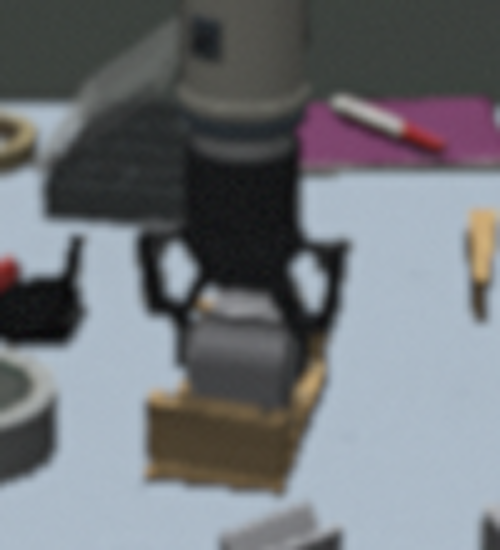

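```bash
python3 -m creep '[0,0,0,0.002,0,0,0.4,0,0,0,0.003,0,0,0.4,0,0,0,0.003,0,0,0.4]'; python3 -c "
from plan import *
show()";  python3 -m creep '[0,0,0,0,-0.004,0,0.4,0,0,0,0,-0.008,0,0.4,0,0,0,0,-0.011,0,0.4,0,0,0,0,-0.011,0,0.4]'; python3 -c "
from plan import *
show()"
```

```text
clock: 10.6
tool_pos: [629.5, 48.9, 4.0]
orientation: [0.169, 1.56, -0.168]
ft_force: [-0.2, -0.5, -0.6]
width: 61.8
tcp [629.5  48.9   4. ] car [ 0.6 -2.6] F [-0.2 -0.5 -0.6] w 61.8 t 10.6
clock: 11.0
tool_pos: [627.9, 40.6, 4.0]
orientation: [0.172, 1.558, -0.163]
ft_force: [3.9, 10.3, -1.3]
width: 62.1
tcp [627.9  40.6   4. ] car [  0.7 -11. ] F [ 3.9 10.3 -1.3] w 62.1 t 11.0
```

```bash
sed -i 's/^CAR=.*/CAR=np.array([630.0,53.6,-.215])/' plan.py; python3 -m creep '[0,0,0,0,-0.001,0,0.4,0,0,0,0,0.002,0,-1,0,0,0,0,0.002,0,-1,0,0,0,0,0.002,0,-1,0,0,0,-0.05,0.002,0,-1,0,0,0,-0.1,0.002,0,-1,0,0,0,-0.1,0.002,0,-1]'; python3 -c "
from plan import *
show()
T=np.load('T.npy',allow_pickle=True).item()
plan([456.9,248,104],.41)"
```

```text
clock: 11.7
tool_pos: [631.0, 39.4, 113.4]
orientation: [0.17, 1.545, -0.168]
ft_force: [0.3, 0.7, 1.4]
width: 85.4
tcp [631.   39.4 113.4] car [  4.  -13.6] F [0.3 0.7 1.4] w 85.4 t 11.7
tcp [631.   39.4 113.4] F [0.3 0.7 1.4] w 85.4 t 11.7 j6 0.22 yaw -0.216
ROW [-0.626, 0.019, 0.002] [0.006, 0.1664, -0.2148]
```

```bash
python3 -m creep '[-0.626,0.019,0,0.006,0.166,-0.215,-1,-0.626,0.019,0,0.006,0.166,-0.215,-1,-0.626,0.019,0,0.006,0.166,-0.215,-1,-0.626,0.019,0,0.006,0.166,-0.215,-1,-0.626,0.019,0,0.006,0.166,-0.215,-1,-0.626,0.019,0,0.006,0.166,-0.215,-1,-0.626,0.019,0,0.006,0.166,-0.215,-1,-0.626,0.019,0,0.006,0.166,-0.215,-1]'; python3 -c "
from plan import *
D=read_camera('side');crop(D,255,145,80,95,6,'pics/d1.png')
T=read_camera('top');crop(T,235,145,80,60,9,'pics/d2.png')
show()
plan([456.9,247.8,-12],.41)"
```

```text
clock: 12.5
tool_pos: [452.6, 247.8, 96.8]
orientation: [-0.323, 1.561, 0.324]
ft_force: [-0.2, -0.0, 0.6]
width: 85.3
tcp [453.1 247.1  96.6] car [-214.1  151.3] F [ 0.3  0.1 -0.3] w 85.2 t 12.6
tcp [453.1 247.1  96.6] F [ 0.3  0.1 -0.3] w 85.2 t 12.6 j6 0.02 yaw 0.41
ROW [-0.0, -0.014, -0.004] [0.1085, -0.0012, 0.0053]
```

View pics/d1.png

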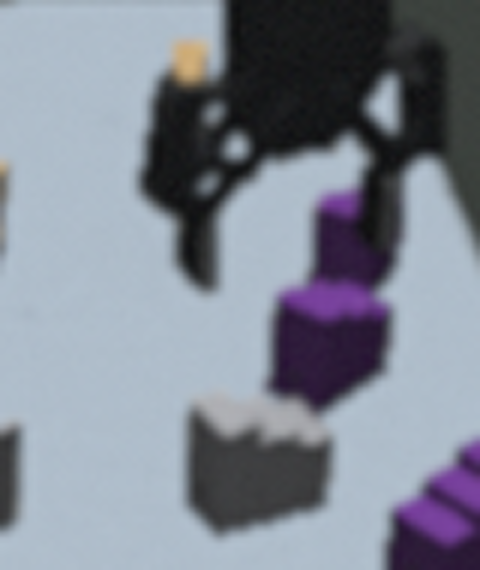

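View pics/d2.png

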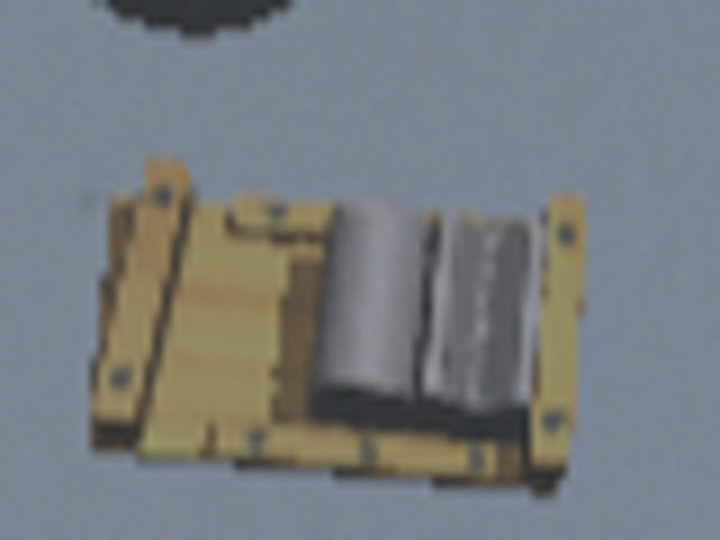

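```bash
python3 -c "
from plan import *
D=read_camera('side');s=state();Rm=R.from_rotvec(s['orientation']).as_matrix()
for b in(-42,-60):
  for d in(-50,0,50): print(b,d,((pr(D,s['tool_pos']+Rm@np.array([b,0,d]))[0]-[255,145]+.5)*6).round())
print(((pr(D,[457,248,50])[0]-[255,145]+.5)*6).round(),((pr(D,[457,248,0])[0]-[255,145]+.5)*6).round())
"
```

```text
-42 -50 [375. 239.]
-42 0 [282. 261.]
-42 50 [187. 285.]
-60 -50 [378. 205.]
-60 0 [285. 227.]
-60 50 [189. 249.]
[261. 426.] [253. 513.]
```

```bash
python3 -m creep '[0,-0.014,0,0.04,-0.001,0.007,-1,0,-0.014,0,0.07,-0.001,0.007,-1,0,-0.014,0,0.07,-0.001,0.007,-1]'; python3 -c "
from plan import *
D=read_camera('side');crop(D,255,145,80,95,6,'pics/d3.png')
show()
plan([457.9,247.8,-13],.41)"
```

```text
clock: 12.95
tool_pos: [455.7, 247.4, 21.2]
orientation: [-0.32, 1.557, 0.323]
ft_force: [-0.1, -0.6, -0.9]
width: 85.3
tcp [457.  248.2  24.2] car [-210.5  153.2] F [-0.3 -0.3  0.6] w 85.4 t 13.0
tcp [457.  248.2  24.2] F [-0.3 -0.3  0.6] w 85.4 t 13.0 j6 0.02 yaw 0.409
ROW [-0.001, -0.006, -0.004] [0.0372, -0.0009, 0.0008]
```

View pics/d3.png

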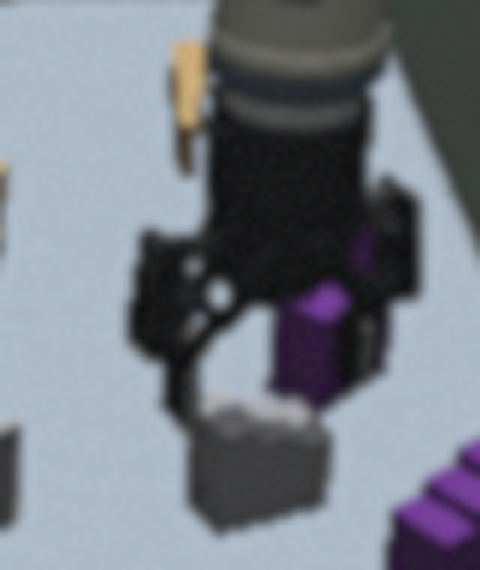

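```bash
python3 -m creep '[0,-0.006,0,0.01,-0.001,0.001,-1,0,-0.006,0,0.02,-0.001,0.001,-1,0,-0.006,0,0.02,-0.001,0.001,-1]'; python3 -c "
from plan import *
D=read_camera('side');crop(D,255,165,80,75,8,'pics/d4.png')
show()"
```

```text
clock: 13.3
tool_pos: [459.1, 249.1, 5.8]
orientation: [-0.318, 1.543, 0.326]
ft_force: [-0.4, 0.5, -0.3]
width: 85.4
tcp [459.2 249.3   6.3] car [-208.6  154.7] F [-0.2 -0.8  1. ] w 85.7 t 13.35
```

View pics/d4.png

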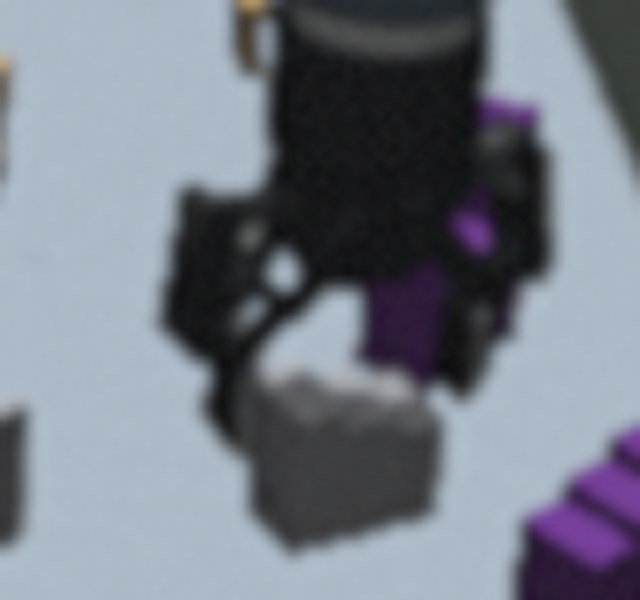

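```bash
python3 -m creep '[0,0.01,0,0.01,-0.001,0,-1,0,0.01,0,0.019,-0.001,0,-1,0,0.01,0,0.019,-0.001,0,0.4,0,0.01,0,0.019,-0.001,0,0.4,0,0.01,0,0.019,-0.001,0,0.4,0,0.01,0,0.019,-0.001,0,0.4,0,0.01,0,0.019,-0.001,0,0.4,0,0.01,0,0.019,-0.001,0,0.4]'; python3 -c "
from plan import *
D=read_camera('side');crop(D,255,165,80,75,8,'pics/d5.png')
show()"
```

```text
clock: 14.15
tool_pos: [459.4, 248.5, -13.1]
orientation: [-0.32, 1.553, 0.325]
ft_force: [0.6, -0.2, -4.1]
width: 61.3
tcp [459.5 248.5 -13. ] car [-208.1  154. ] F [ 0.6  0.9 -5.3] w 61.8 t 14.2
```

View pics/d5.png

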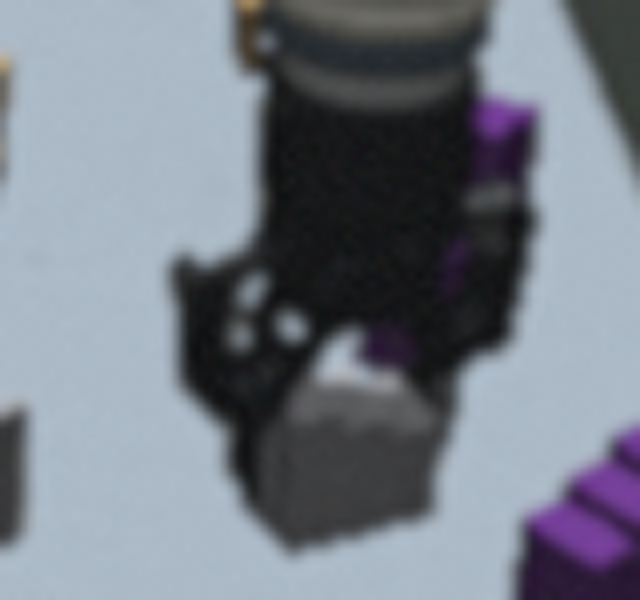

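```bash
python3 -m creep '[0,0,0,-0.03,0,0,0.4,0,0,0,-0.08,0,0,0.4,0,0,0,-0.12,0,0,0.4,0,0,0,-0.12,0,0,0.4]'; python3 -c "
from plan import *
show()
plan([*c2w(0,28.5),105],CAR[2])"
```

```text
clock: 14.6
tool_pos: [463.9, 249.9, 115.5]
orientation: [-0.317, 1.539, 0.327]
ft_force: [0.7, 0.2, -3.8]
width: 61.5
tcp [463.9 249.9 115.5] car [-204.2  156.3] F [ 0.7  0.2 -3.8] w 61.5 t 14.6
tcp [463.9 249.9 115.5] F [ 0.7  0.2 -3.8] w 61.5 t 14.6 j6 0.02 yaw 0.411
ROW [0.626, 0.007, -0.007] [0.0103, -0.2233, 0.0905]
```

```bash
python3 -m creep '[0.626,0.007,-0.007,0.005,-0.223,0.0905,0.4,0.626,0.007,-0.007,0.005,-0.223,0.0905,0.4,0.626,0.007,-0.007,0.005,-0.223,0.0905,0.4,0.626,0.007,-0.007,0.005,-0.223,0.0905,0.4,0.626,0.007,-0.007,0.005,-0.223,0.0905,0.4,0.626,0.007,-0.007,0.005,-0.223,0.0905,0.4,0.626,0.007,-0.007,0.005,-0.223,0.0905,0.4,0.626,0.007,-0.007,0.005,-0.223,0.0905,0.4]'; python3 -c "
from plan import *
D=read_camera('side');crop(D,190,110,100,110,5,'pics/e1.png')
show()
plan([*c2w(0,28.5),24],CAR[2])"
```

```text
clock: 15.4
tool_pos: [631.6, 80.9, 100.0]
orientation: [0.163, 1.578, -0.173]
ft_force: [-0.8, -0.2, -4.2]
width: 61.8
tcp [631.6  81.2 100.5] car [-4.3 27.3] F [-0.7  0.2 -5.6] w 61.7 t 15.45
tcp [631.6  81.2 100.5] F [-0.7  0.2 -5.6] w 61.7 t 15.45 j6 0.29 yaw -0.213
ROW [0.002, -0.012, 0.008] [0.0765, 0.0018, 0.0052]
```

View pics/e1.png

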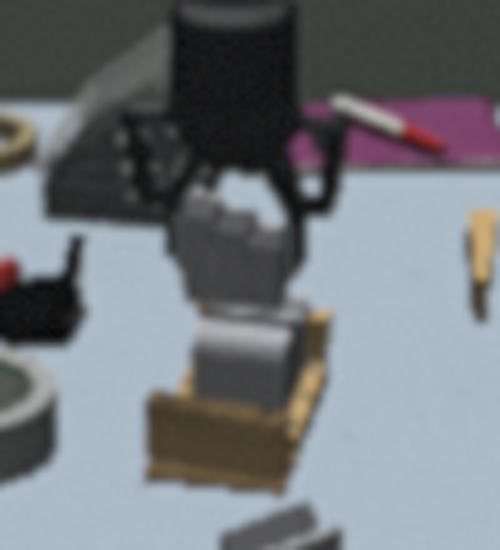

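```bash
python3 -m creep '[0,-0.012,0.006,0.03,0.001,0.005,0.4,0,-0.012,0.006,0.06,0.001,0.005,0.4,0,-0.012,0.006,0.076,0.001,0.005,0.4,0,-0.012,0.006,0.076,0.001,0.005,0.4]'; python3 -c "
from plan import *
D=read_camera('side');crop(D,190,110,100,110,5,'pics/e2.png')
show()
plan([*c2w(0,28.5),2],CAR[2])"
```

```text
clock: 15.85
tool_pos: [633.9, 80.3, 21.4]
orientation: [0.165, 1.569, -0.17]
ft_force: [0.4, 0.8, -5.0]
width: 61.5
tcp [635.4  80.3  24. ] car [-0.4 27.2] F [ 0.8 -0.2 -5.1] w 62.0 t 15.9
tcp [635.4  80.3  24. ] F [ 0.8 -0.2 -5.1] w 62.0 t 15.9 j6 0.29 yaw -0.214
ROW [0.001, -0.001, 0.003] [0.022, 0.0013, 0.0004]
```

View pics/e2.png

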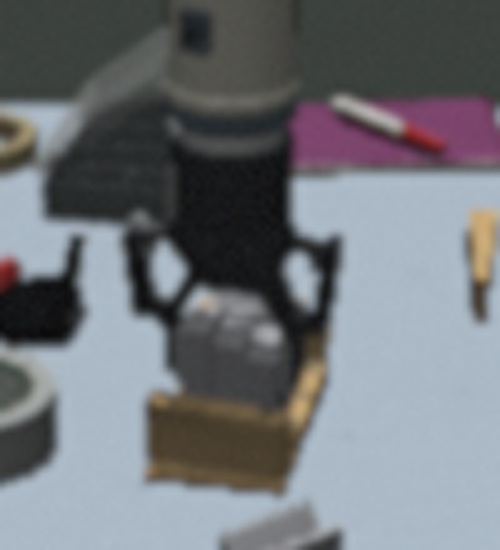

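```bash
python3 -m creep '[0,0,0,0.008,0.001,0,0.4,0,0,0,0.016,0.001,0,0.4,0,0,0,0.022,0.001,0,0.4,0,0,0,0.024,0.001,0,0.4]'; python3 -c "
from plan import *
D=read_camera('side');crop(D,190,110,100,110,5,'pics/e3.png')
show()"
```

```text
clock: 16.3
tool_pos: [636.5, 80.5, 0.1]
orientation: [0.167, 1.564, -0.171]
ft_force: [-0.0, -0.1, -5.4]
width: 61.7
tcp [636.5  80.4   0. ] car [ 0.6 27.6] F [-0.   0.1 -5. ] w 61.3 t 16.35
```

View pics/e3.png

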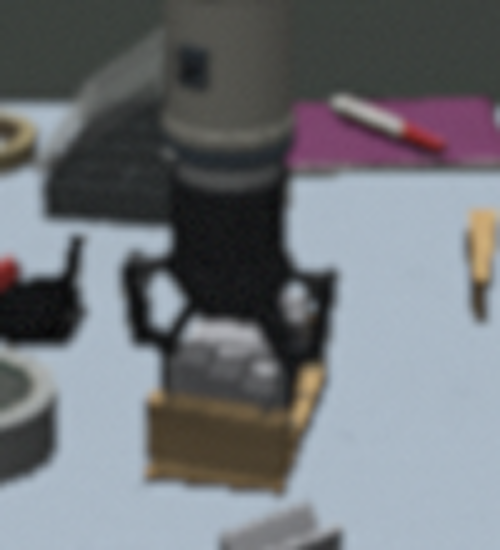

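```bash
python3 -m creep '[0,0,0,0.002,0,0,0.4,0,0,0,0.004,0,0,0.4,0,0,0,0.005,0,0,0.4]'; python3 -c "
from plan import *
show()";  python3 -m creep '[0,0,0,0,-0.003,0,0.4,0,0,0,0,-0.006,0,0.4,0,0,0,0,-0.008,0,0.4,0,0,0,0,-0.008,0,0.4]'; python3 -c "
from plan import *
show()"
```

```text
clock: 16.65
tool_pos: [637.3, 80.5, -2.9]
orientation: [0.167, 1.562, -0.17]
ft_force: [-2.5, -0.9, 3.8]
width: 61.7
tcp [637.3  80.5  -2.9] car [ 1.4 27.8] F [-2.5 -0.9  3.8] w 61.7 t 16.65
clock: 17.05
tool_pos: [636.1, 74.8, -2.9]
orientation: [0.17, 1.561, -0.167]
ft_force: [2.1, 9.2, -0.8]
width: 62.0
tcp [636.1  74.8  -2.9] car [ 1.4 22. ] F [ 2.1  9.2 -0.8] w 62.0 t 17.05
```

```bash
python3 -m creep '[0,0,0,0,-0.002,-0.001,0.4,0,0,0,0,-0.004,-0.001,0.4,0,0,0,0,0.002,-0.001,-1,0,0,0,0,0.002,-0.001,-1,0,0,0,0,0.002,-0.001,-1,0,0,0,-0.05,0.002,-0.001,-1,0,0,0,-0.1,0.002,-0.001,-1,0,0,0,-0.1,0.002,-0.001,-1]'; python3 -c "
from plan import *
show()
plan([446,-185,106],3.09)"
```

```text
clock: 17.85
tool_pos: [638.7, 74.4, 106.4]
orientation: [0.169, 1.548, -0.169]
ft_force: [0.0, 1.0, 1.6]
width: 85.4
tcp [638.7  74.4 106.4] car [ 4.1 22.2] F [0.  1.  1.6] w 85.4 t 17.85
tcp [638.7  74.4 106.4] F [0.  1.  1.6] w 85.4 t 17.85 j6 0.28 yaw -0.216
ROW [-0.164, 0.016, -0.0] [-0.0022, -0.2947, -0.1327]
```

```bash
python3 -c "
from plan import *
plan([441.3,-210.5,95],-.1)"
```

```text
tcp [638.7  74.4 106.4] F [0.  1.  1.6] w 85.4 t 17.85 j6 0.28 yaw -0.216
ROW [-0.116, 0.016, -0.001] [0.0087, -0.3206, -0.132]
```

```bash
python3 -m creep '[-0.116,0.016,0,0,-0.3206,-0.132,-1,-0.116,0.016,0,0,-0.3206,-0.132,-1,-0.116,0.016,0,0,-0.3206,-0.132,-1,-0.116,0.016,0,0,-0.3206,-0.132,-1,-0.116,0.016,0,0,-0.3206,-0.132,-1,-0.116,0.016,0,0,-0.3206,-0.132,-1,-0.116,0.016,0,0,-0.3206,-0.132,-1,-0.116,0.016,0,0,-0.3206,-0.132,-1]'; python3 -c "
from plan import *
D=read_camera('side');crop(D,240,90,100,90,6,'pics/f1.png')
T=read_camera('top');crop(T,235,145,80,60,9,'pics/f2.png');crop(T,320,190,80,70,8,'pics/f3.png')
show()
plan([441.3,-210.5,10],-.1)"
```

```text
clock: 18.65
tool_pos: [434.1, -214.8, 96.8]
orientation: [0.081, 1.584, -0.086]
ft_force: [-0.8, 0.2, 0.9]
width: 85.7
tcp [ 436.6 -211.2   96.7] car [-132.4 -300. ] F [ 0.3 -0.5 -1. ] w 85.1 t 18.75
tcp [ 436.6 -211.2   96.7] F [ 0.3 -0.5 -1. ] w 85.1 t 18.75 j6 -0.41 yaw -0.103
ROW [-0.002, -0.014, 0.001] [0.0867, 0.0013, 0.0058]
```

View pics/f1.png

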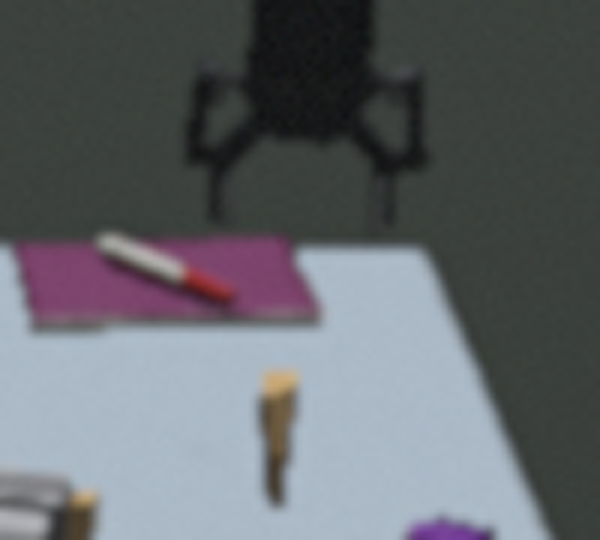

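View pics/f2.png

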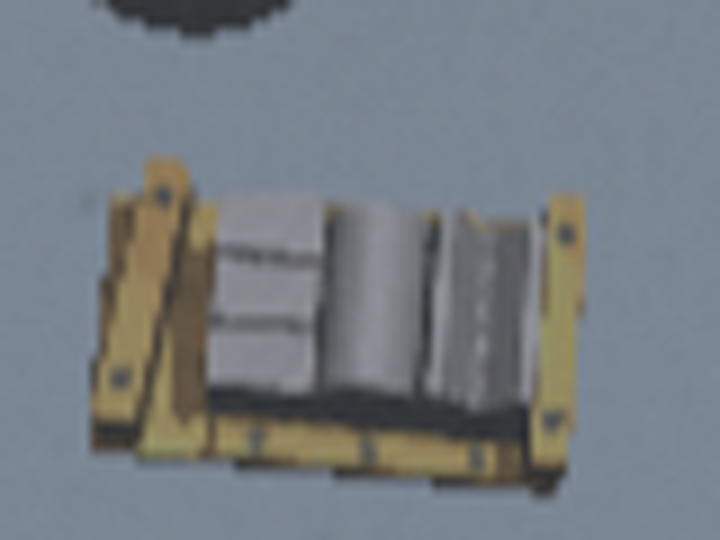

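View pics/f3.png

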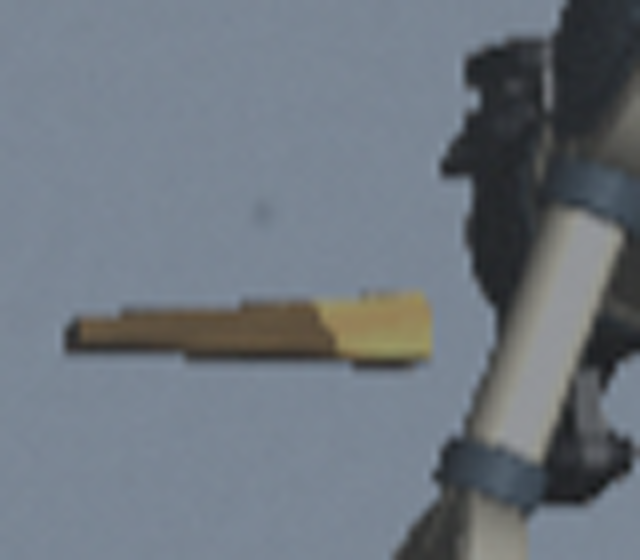

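```bash
python3 -m creep '[0,-0.014,0,0.04,0.001,0.006,-1,0,-0.014,0,0.08,0.001,0.006,-1,0,-0.014,0,0.086,0.001,0.006,-1,0,-0.014,0,0.086,0.001,0.006,-1]'; python3 -c "
from plan import *
D=read_camera('side');crop(D,240,90,100,90,6,'pics/f4.png')
T=read_camera('top');crop(T,320,190,80,70,8,'pics/f5.png')
show()
plan([441.3,-210.5,-22],-.1)"
```

```text
clock: 19.15
tool_pos: [441.6, -208.2, 9.4]
orientation: [0.077, 1.573, -0.076]
ft_force: [-0.2, 0.1, 1.0]
width: 85.3
tcp [ 443.4 -209.6   12.5] car [-126.1 -296.9] F [ 0.8 -0.1  0.4] w 85.4 t 19.25
tcp [ 443.4 -209.6   12.5] F [ 0.8 -0.1  0.4] w 85.4 t 19.25 j6 -0.41 yaw -0.098
ROW [0.002, 0.002, 0.002] [0.0345, -0.0011, -0.0021]
```

View pics/f4.png

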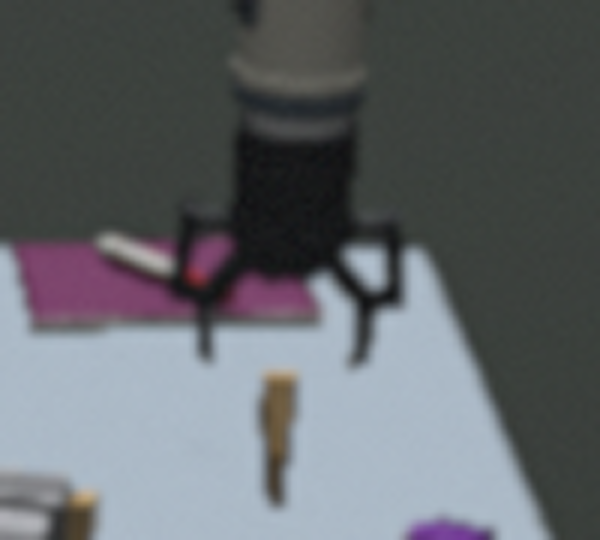

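View pics/f5.png

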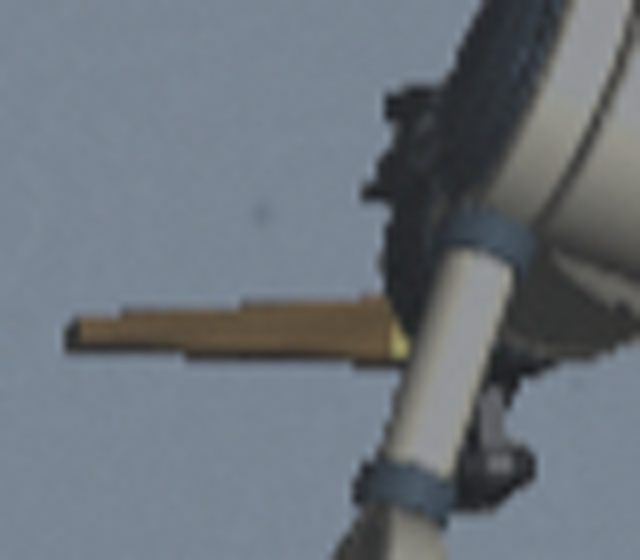

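```bash
python3 -m creep '[0.002,0.002,0,0.015,-0.001,-0.002,-1,0.002,0.002,0,0.03,-0.001,-0.002,-1,0.002,0.002,0,0.0345,-0.001,-0.002,-1,0.002,0.002,0,0.0345,-0.001,-0.002,-1]'; python3 -c "
from plan import *
D=read_camera('side');crop(D,255,120,70,70,8,'pics/f6.png')
T=read_camera('top');crop(T,320,190,80,70,8,'pics/f7.png')
show()
print(pr(D,[441.3,-210.5,20]),(pr(D,[441.3,-210.5,20])-[255,120]+.5)*8)
"
```

```text
clock: 19.65
tool_pos: [438.9, -209.9, -25.7]
orientation: [0.08, 1.574, -0.079]
ft_force: [-0.2, 0.1, -0.1]
width: 85.5
tcp [ 439.8 -210.4  -24.2] car [-129.5 -298.5] F [ 0.8 -0.9  0.1] w 85.5 t 19.75
[[285.45401833 157.22431998]] [[247.63214661 301.79455982]]
```

View pics/f6.png

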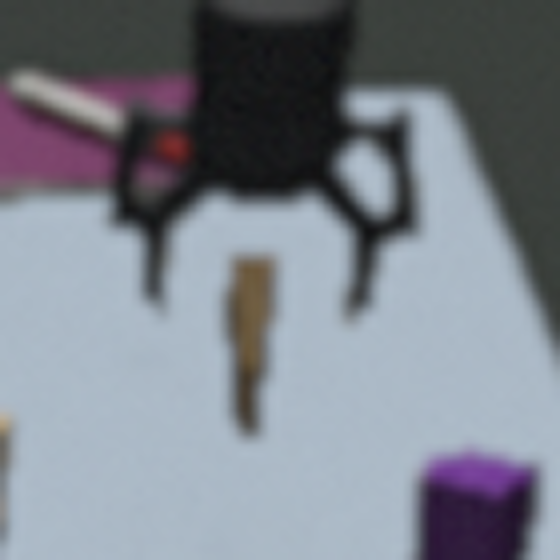

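View pics/f7.png

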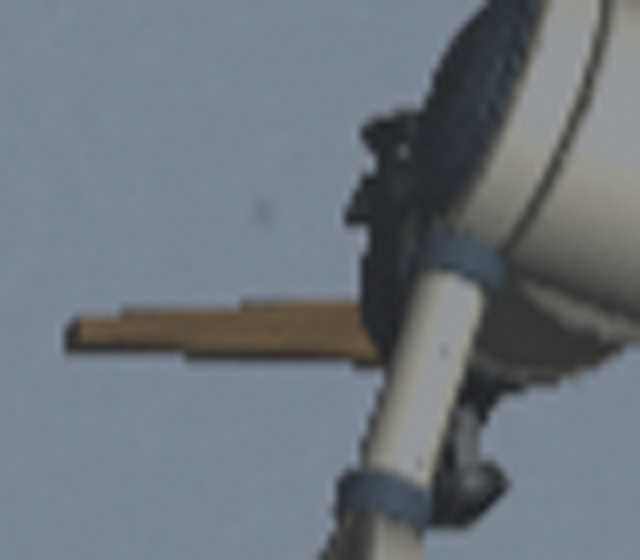

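```bash
python3 -m creep '[0,0,0,-0.001,0,0.001,0.7,0,0,0,-0.001,0,0.001,0.7,0,0,0,-0.001,0,0.001,0.7,0,0,0,-0.001,0,0.001,0.7,0,0,0,-0.001,0,0.001,0.7,0,0,0,-0.001,0,0.001,0.7,0,0,0,-0.001,0,0.001,0.7,0,0,0,-0.001,0,0.001,0.7]' 50; python3 -c "
from plan import *
D=read_camera('side');crop(D,255,120,70,70,8,'pics/g1.png')
show()
"
```

```text
clock: 20.55
tool_pos: [441.2, -210.6, -22.8]
orientation: [0.078, 1.571, -0.08]
ft_force: [1.0, -0.9, 2.3]
width: 23.5
tcp [ 441.2 -210.6  -22.8] car [-128.1 -298.4] F [-0.4 -0.6  3.4] w 23.7 t 20.6
```

View pics/g1.png

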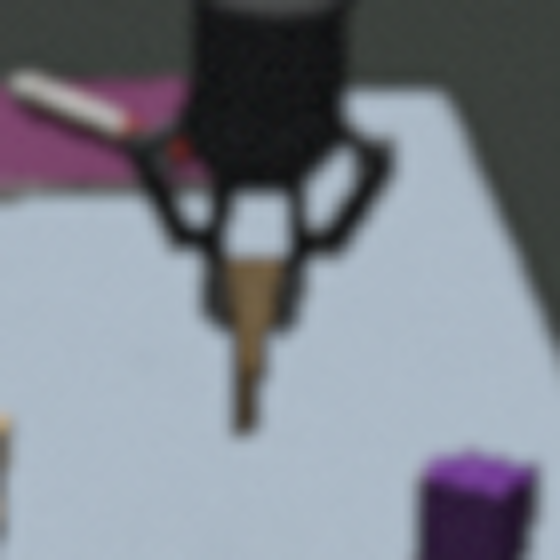

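```bash
python3 -m creep '[0,0,0,-0.03,0,0,0.7,0,0,0,-0.07,0,0,0.7,0,0,0,-0.095,0,0,0.7,0,0,0,-0.095,0,0,0.7]'; python3 -c "
from plan import *
T=np.load('T.npy',allow_pickle=True).item()
for u,v in((254,258),(291,264),(197,277)): print(un(T,u,v,54).round())
show()
print(c2w(-177,52.75),c2w(-65,52.75))
plan([*c2w(-187,52.75),65],-1.841)
D=read_camera('side');crop(D,255,100,70,70,8,'pics/g2.png')
"
```

```text
clock: 21.0
tool_pos: [443.0, -211.4, 75.9]
orientation: [0.076, 1.566, -0.082]
ft_force: [1.1, 0.4, -0.3]
width: 23.6
[402. 135.  54.]
[372.  33.  54.]
[370. 302.  54.]
tcp [ 443.  -211.4   75.9] car [-126.1 -298.8] F [ 1.1  0.4 -0.3] w 23.6 t 21.0
[468.32925507 142.8979996 ] [577.75061122 119.00308763]
tcp [ 443.  -211.4   75.9] F [ 1.1  0.4 -0.3] w 23.6 t 21.0 j6 -0.41 yaw -0.101
ROW [-1.402, 0.0, 0.006] [0.0095, 0.3563, -0.0205]
```

View pics/g2.png

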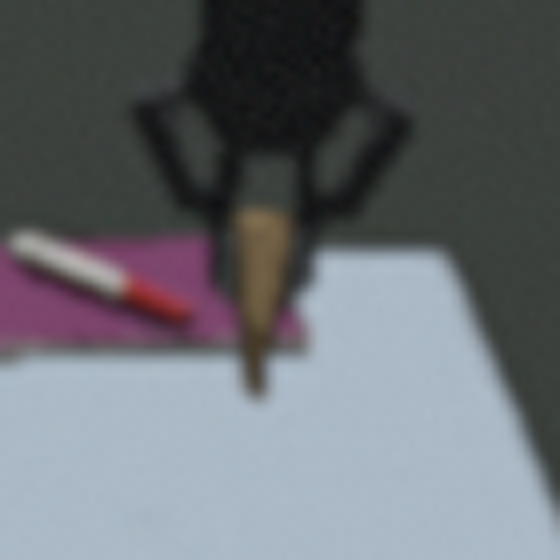

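```bash
python3 -m creep '[1.74,0,0,0.0095,0.356,-0.0205,0.7,1.74,0,0,0.0095,0.356,-0.0205,0.7,1.74,0,0,0.0095,0.356,-0.0205,0.7,1.74,0,0,0.0095,0.356,-0.0205,0.7,1.74,0,0,0.0095,0.356,-0.0205,0.7,1.74,0,0,0.0095,0.356,-0.0205,0.7,1.74,0,0,0.0095,0.356,-0.0205,0.7,1.74,0,0,0.0095,0.356,-0.0205,0.7]'; python3 -c "
from plan import *
plan([*c2w(-187,52.75),65],-1.841)
"
```

```text
clock: 21.85
tool_pos: [454.9, 134.9, 59.6]
orientation: [0.882, 1.388, -0.891]
ft_force: [1.8, -0.8, -1.5]
width: 23.7
tcp [454.9 134.9  59.6] F [ 1.8 -0.8 -1.5] w 23.7 t 21.85 j6 1.36 yaw -1.139
ROW [0.702, 0.001, 0.007] [-0.0055, 0.0075, -0.0077]
```

```bash
python3 -m creep '[0.702,0,0.007,-0.0055,0.0075,-0.0077,0.7,0.702,0,0.007,-0.0055,0.0075,-0.0077,0.7,0.702,0,0.007,-0.0055,0.0075,-0.0077,0.7,0.702,0,0.007,-0.0055,0.0075,-0.0077,0.7,0.702,0,0.007,-0.0055,0.0075,-0.0077,0.7,0.702,0,0.007,-0.0055,0.0075,-0.0077,0.7,0.702,0,0.007,-0.0055,0.0075,-0.0077,0.7]'; python3 -c "
from plan import *
D=read_camera('side');crop(D,215,130,100,90,7,'pics/g3.png')
T=read_camera('top');np.save('T3.npy',T,allow_pickle=True);crop(T,215,140,110,100,7,'pics/g4.png')
show()
plan([*c2w(-187,52.75),65],-1.841)
"
```

```text
clock: 22.55
tool_pos: [459.2, 143.5, 66.0]
orientation: [1.4, 1.072, -1.399]
ft_force: [0.5, 0.6, -1.7]
width: 23.2
tcp [459.7 143.6  66.8] car [-185.6   51.6] F [ 0.1  1.  -1.2] w 23.7 t 22.65
tcp [459.7 143.6  66.8] F [ 0.1  1.  -1.2] w 23.7 t 22.65 j6 2.07 yaw -1.834
ROW [0.007, -0.0, -0.002] [0.0018, -0.0014, -0.0011]
```

View pics/g3.png

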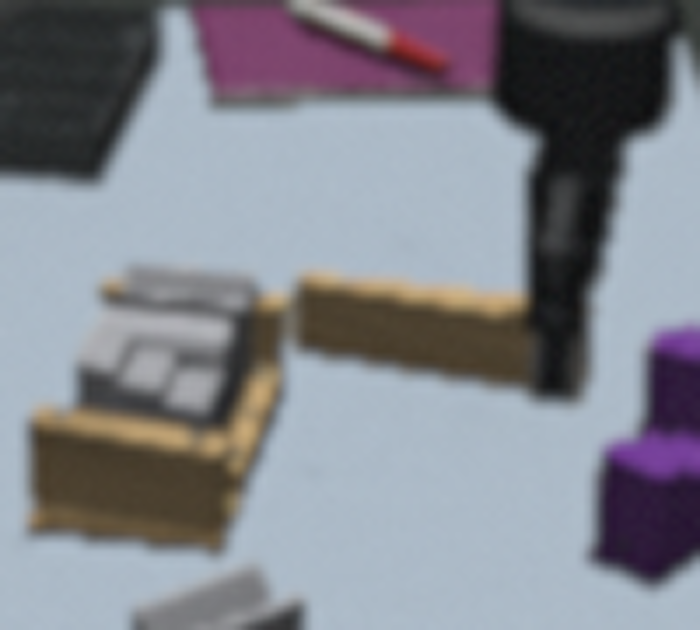

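View pics/g4.png

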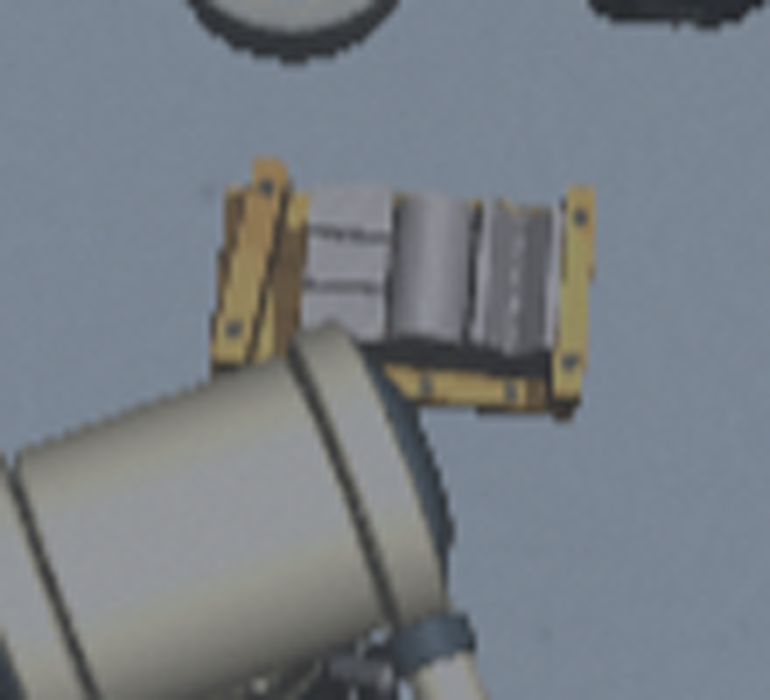

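```bash
python3 -c "
from plan import *
plan([*c2w(-187,55.5),-8],-1.841)
"
```

```text
tcp [459.7 143.6  66.8] F [ 0.1  1.  -1.2] w 23.7 t 22.65 j6 2.07 yaw -1.834
ROW [0.007, -0.0, -0.002] [0.0748, -0.0018, -0.0039]
```

```bash
python3 -m creep '[0.007,0,-0.002,0.03,-0.0015,-0.004,0.7,0.007,0,-0.002,0.06,-0.0015,-0.004,0.7,0.007,0,-0.002,0.075,-0.0015,-0.004,0.7,0.007,0,-0.002,0.075,-0.0015,-0.004,0.7]'; python3 -c "
from plan import *
D=read_camera('side');np.save('D3.npy',D,allow_pickle=True);crop(D,215,130,100,90,7,'pics/g5.png')
show()
plan([*c2w(-187,52.75),-8],-1.841)
"
```

```text
clock: 23.05
tool_pos: [458.0, 147.4, -10.0]
orientation: [1.404, 1.07, -1.409]
ft_force: [0.8, -0.0, -1.0]
width: 23.5
tcp [459.3 147.7  -7.9] car [-186.8   55.5] F [ 0.4  0.9 -0.1] w 23.4 t 23.1
tcp [459.3 147.7  -7.9] F [ 0.4  0.9 -0.1] w 23.4 t 23.1 j6 2.08 yaw -1.842
ROW [-0.001, 0.0, 0.0] [0.0001, -0.0, 0.0028]
```

View pics/g5.png

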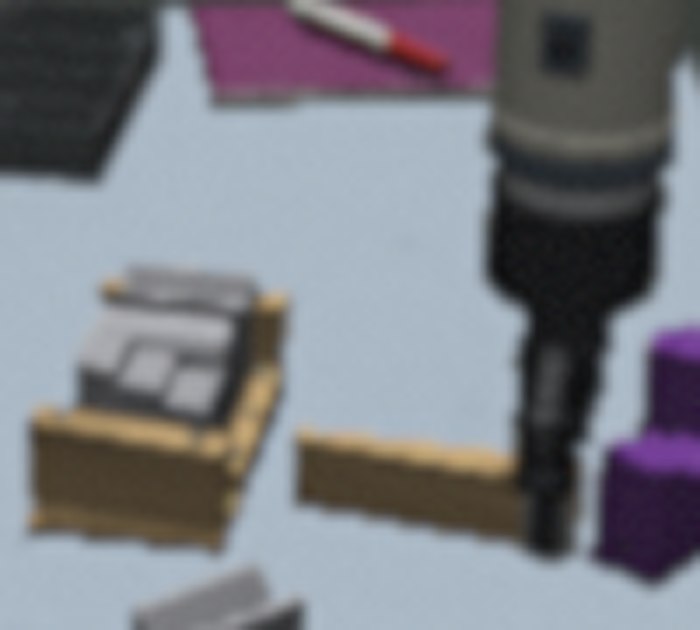

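```bash
cat > ovw.py <<'E'
from plan import *
import sys
def ov(cam,u0,v0,w,h,s,name,dyaw=0,z0=14,cy=None):
    im=cv2.resize(cam['image'][v0:v0+h,u0:u0+w],None,fx=s,fy=s,interpolation=cv2.INTER_CUBIC)
    def L(A,B,col):
        q=((pr(cam,[A,B])-[u0,v0]+.5)*s*8).astype(int); cv2.line(im,tuple(map(int,q[0])),tuple(map(int,q[1])),col,1,cv2.LINE_AA,3)
    st=state();t=st['tool_pos'];Rm=R.from_rotvec(st['orientation']).as_matrix()
    yw=np.arctan2(Rm[1,2],Rm[0,2])+1.626+dyaw; c,sn=np.cos(yw),np.sin(yw)
    P=[(-65,-8.75),(65,-8.75),(65,1.25),(-65,16.25)]
    W=[t[:2]+np.array([c*(x+52)-sn*(y-3),sn*(x+52)+c*(y-3)]) for x,y in P]
    for zz in(z0,z0+38):
        for i in range(4): L([*W[i],zz],[*W[(i+1)%4],zz],(0,0,255))
    for zz in(10,54):
        L([*c2w(-46,62.3),zz],[*c2w(46,51.7),zz],(0,255,0))
    L([*c2w(-31,41),10],[*c2w(31,41),10],(255,255,0));L([*c2w(-31,41),54],[*c2w(31,41),54],(255,255,0))
    for a,b in(((-46,-81),(46,-81)),((46,-81),(46,81)),((46,81),(-46,81)),((-46,81),(-46,-81))): L([*c2w(*a),0],[*c2w(*b),0],(0,255,0))
    cv2.imwrite(name,im); print([w2c(w).round(1) for w in W],round(yw+.215,3))
E
python3 -c "
from ovw import *
D=np.load('D3.npy',allow_pickle=True).item();T=np.load('T3.npy',allow_pickle=True).item()
ov(D,215,130,100,90,7,'pics/g6.png')
ov(T,215,140,110,100,7,'pics/g7.png')
"
```

```text
[array([-199.8,   43.8]), array([-69.8,  43.6]), array([-69.8,  53.6]), array([-199.8,   68.8])] -0.001
[array([-199.8,   43.8]), array([-69.8,  43.6]), array([-69.8,  53.6]), array([-199.8,   68.8])] -0.001
```

View pics/g6.png

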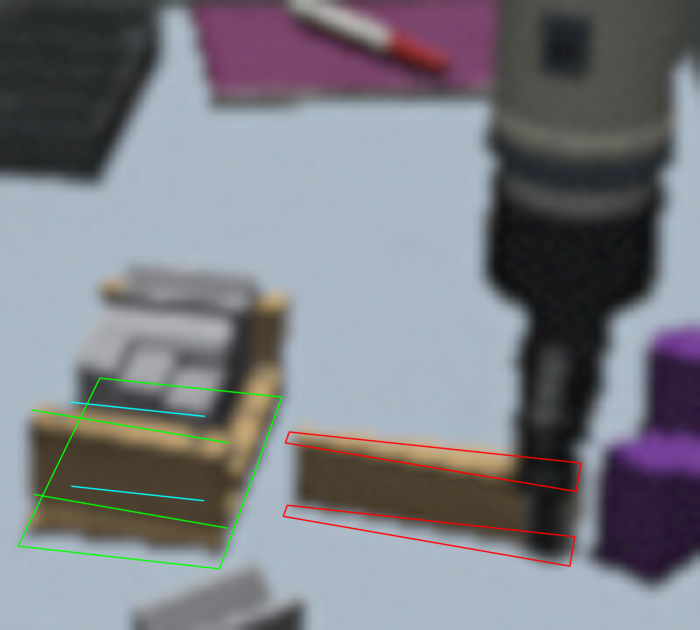

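View pics/g7.png

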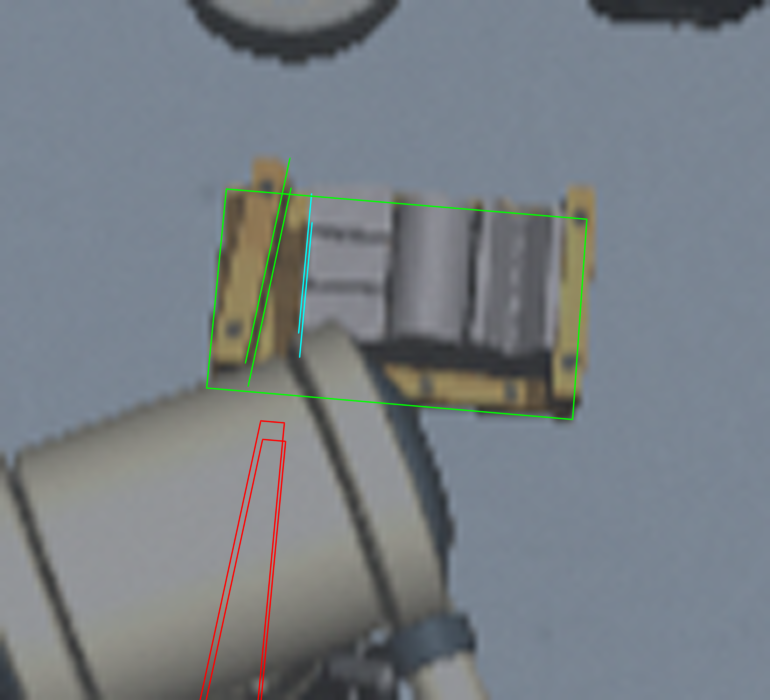

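```bash
python3 -m creep '[0,0,0,0.002,0.025,0.000,0.7,0,0,0,0.002,0.05,0,0.7,0,0,0,0.002,0.067,0,0.7,0,0,0,0.002,0.067,0,0.7]'; python3 -c "
from ovw import *
D=read_camera('side');crop(D,215,130,100,90,7,'pics/h1.png')
show()
ov(D,215,130,100,90,7,'pics/h1b.png')
plan([*c2w(-90,53.5),-10],-1.841)
"
```

```text
clock: 23.5
tool_pos: [527.4, 129.7, -6.8]
orientation: [1.411, 1.064, -1.402]
ft_force: [0.1, 0.8, -0.9]
width: 23.1
tcp [526.3 130.   -7.1] car [-117.7   52.5] F [ 0.5  0.8 -0.9] w 23.5 t 23.55
[array([-130.7,   40.8]), array([-0.7, 40.5]), array([-0.7, 50.5]), array([-130.6,   65.8])] -0.002
tcp [526.3 130.   -7.1] F [ 0.5  0.8 -0.9] w 23.5 t 23.55 j6 2.02 yaw -1.843
ROW [-0.002, -0.002, -0.005] [0.003, 0.0275, -0.0026]
```

View pics/h1.png

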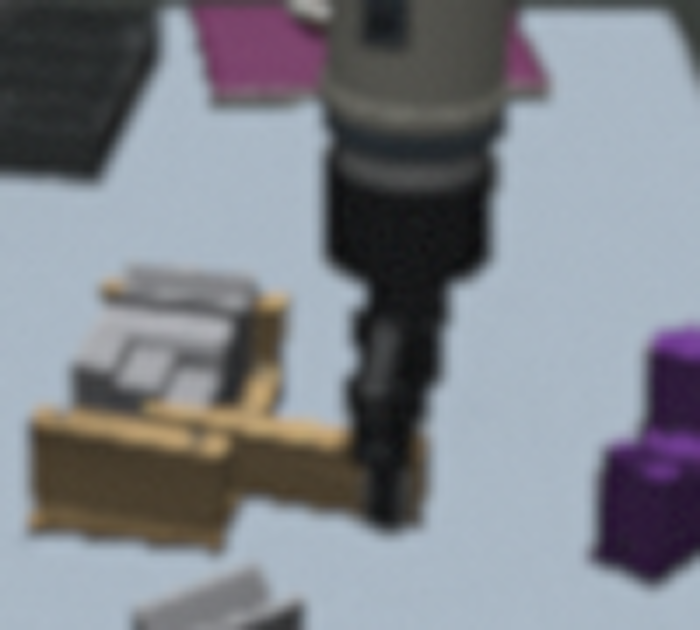

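```bash
python3 -m creep '[0,0,-0.004,0.002,0.01,-0.002,0.7,0,0,-0.004,0.003,0.02,-0.003,0.7,0,0,-0.004,0.004,0.028,-0.003,0.7,0,0,-0.004,0.004,0.028,-0.003,0.7]'; python3 -c "
from ovw import *
D=read_camera('side');crop(D,215,130,100,90,7,'pics/h2.png')
show()
plan([*c2w(-75,52.75),-12.5],-1.841)
"
```

```text
clock: 23.95
tool_pos: [553.0, 125.0, -12.7]
orientation: [1.407, 1.069, -1.408]
ft_force: [-0.0, -0.2, -1.5]
width: 23.2
tcp [552.5 125.2 -12.8] car [-91.   53.4] F [ 0.8  0.7 -1.1] w 23.0 t 24.0
tcp [552.5 125.2 -12.8] F [ 0.8  0.7 -1.1] w 23.0 t 24.0 j6 2.0 yaw -1.843
ROW [-0.002, -0.001, 0.002] [-0.0003, 0.016, -0.0003]
```

View pics/h2.png

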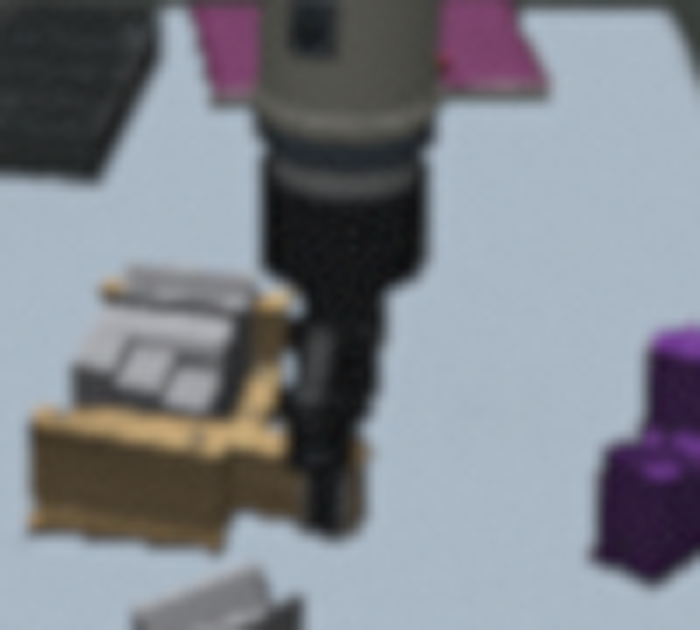

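```bash
python3 -m creep '[0,0,0,0,0.006,0,0.7,0,0,0,0,0.012,0,0.7,0,0,0,0,0.016,0,0.7,0,0,0,0,0.016,0,0.7]'; python3 -c "
from ovw import *
show()"
```

```text
clock: 24.4
tool_pos: [568.4, 120.9, -12.9]
orientation: [1.407, 1.07, -1.408]
ft_force: [0.6, 0.1, -1.1]
width: 22.9
tcp [568.4 120.9 -12.9] car [-74.6  52.6] F [ 0.6  0.1 -1.1] w 22.9 t 24.4
```

```bash
python3 -m creep '[0,0,0,0.001,0.003,0,0.7,0,0,0,0.002,0.006,0,0.7,0,0,0,0.002,0.006,0,0.7]'; python3 -c "
from ovw import *
show()
D=read_camera('side');crop(D,215,140,70,80,7,'pics/h3.png')"
```

```text
clock: 24.7
tool_pos: [573.8, 119.8, -13.2]
orientation: [1.408, 1.071, -1.407]
ft_force: [-4.9, 0.6, 8.5]
width: 22.7
tcp [573.8 119.8 -13.2] car [-69.   52.7] F [-4.9  0.6  8.5] w 22.7 t 24.7
```

View pics/h3.png

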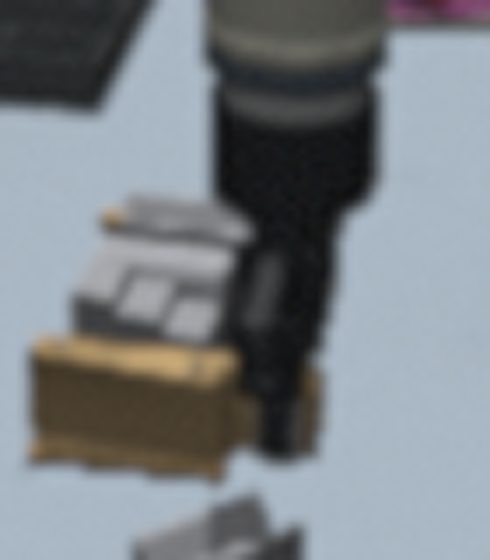

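```bash
python3 -m creep '[0,0,0,-0.001,0,0,-0.3,0,0,0,-0.001,0,0,-0.3,0,0,0,-0.001,0,0,-0.3,0,0,0,-0.003,-0.02,0,-0.3,0,0,0,-0.003,-0.042,0.0,-0.3,0,0,0,-0.003,-0.042,0,1,0,0,0,-0.003,-0.042,0,1,0,0,0,-0.003,-0.042,0,1]'; python3 -c "
from ovw import *
show()
D=read_camera('side');crop(D,215,140,70,80,7,'pics/h4.png')
T=read_camera('top');crop(T,225,140,70,70,8,'pics/h5.png')
plan([*c2w(-105,53.5),-10],-1.786)"
```

```text
clock: 25.55
tool_pos: [533.8, 130.4, -11.8]
orientation: [1.407, 1.07, -1.407]
ft_force: [0.1, -0.9, -0.3]
width: 11.9
tcp [533.8 130.4 -11.8] car [-110.4   54.5] F [ 0.1 -0.9 -0.3] w 11.9 t 25.55
tcp [533.7 130.4 -11.9] F [-0.1  0.6  1.1] w 0.1 t 25.65 j6 2.02 yaw -1.843
ROW [-0.057, -0.001, 0.002] [-0.0019, 0.0055, 0.0007]
```

View pics/h4.png

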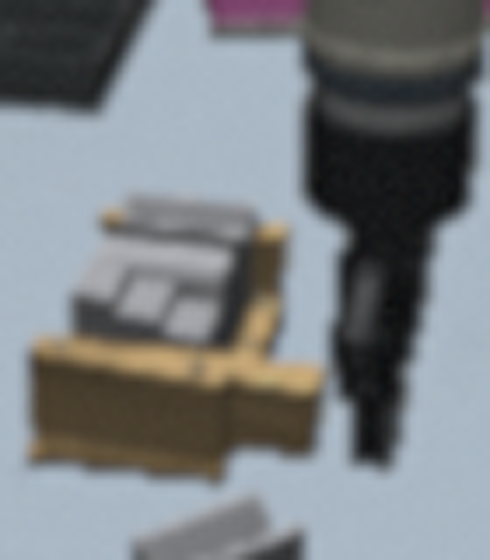

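View pics/h5.png

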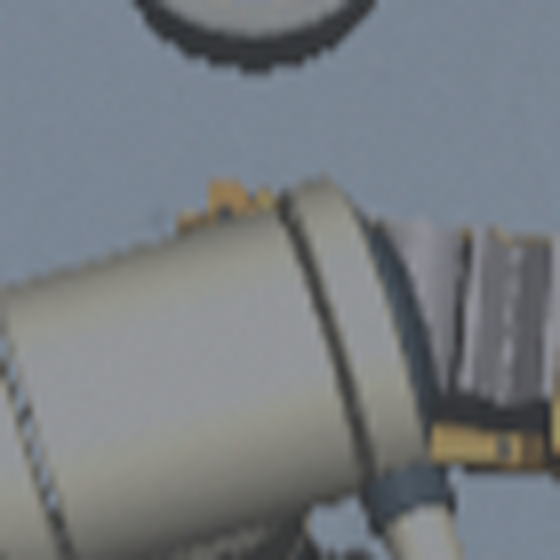

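```bash
python3 -m creep '[-0.057,0,0,-0.004,0.004,0.001,1,-0.057,0,0,-0.004,0.01,0.001,1,-0.057,0,0,-0.004,0.014,0.001,1,-0.057,0,0,-0.004,0.017,0.001,1,-0.057,0,0,-0.004,0.017,0.001,1]'; python3 -c "
from ovw import *
show()
D=read_camera('side');crop(D,215,140,70,80,7,'pics/i1.png')
plan([*c2w(-90,53.5),-8],-1.786)"
```

```text
clock: 26.15
tool_pos: [549.4, 125.0, -8.2]
orientation: [1.366, 1.102, -1.368]
ft_force: [-0.3, -0.1, 0.6]
width: 0.0
tcp [549.4 125.   -8.2] car [-94.   52.5] F [-0.3 -0.1  0.6] w 0.0 t 26.15
tcp [549.4 125.   -8.2] F [-0.6 -0.5 -0.3] w 0.1 t 26.2 j6 1.95 yaw -1.787
ROW [-0.001, -0.001, 0.002] [-0.0002, 0.004, -0.001]
```

View pics/i1.png

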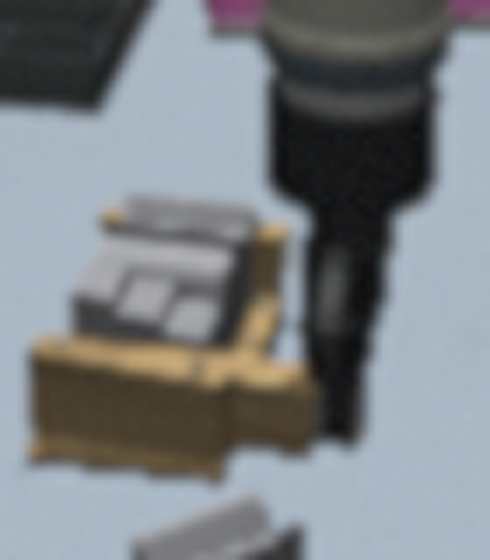

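```bash
python3 -m creep '[0,0,0,0,0.002,-0.001,1,0,0,0,0,0.004,-0.001,1,0,0,0,0,0.006,-0.001,1,0,0,0,0,0.006,-0.001,1]'; python3 -c "
from ovw import *
show()";  python3 -m creep '[0,0,0,0,0.001,0,1,0,0,0,0,0.002,0,1,0,0,0,0,0.003,0,1]'; python3 -c "
from ovw import *
show()"
```

```text
clock: 26.6
tool_pos: [551.4, 124.7, -8.6]
orientation: [1.36, 1.107, -1.375]
ft_force: [-17.2, -1.6, 8.7]
width: -0.0
tcp [551.4 124.7  -8.6] car [-92.   52.7] F [-17.2  -1.6   8.7] w -0.0 t 26.6
clock: 26.9
tool_pos: [551.6, 124.5, -8.6]
orientation: [1.357, 1.112, -1.379]
ft_force: [-30.4, 0.0, 16.8]
width: -0.2
tcp [551.6 124.5  -8.6] car [-91.7  52.6] F [-30.4   0.   16.8] w -0.2 t 26.9
```

```bash
python3 -m creep '[0,0,0,0,-0.006,0,1,0,0,0,0,-0.012,0,1]'; python3 -c "
from ovw import *
show()";  python3 -m creep '[0,0,0,0,0.003,0,1,0,0,0,0,0.006,0,1,0,0,0,0,0.008,0,1,0,0,0,0,0.010,0,1,0,0,0,0,0.010,0,1]'; python3 -c "
from ovw import *
show()"; python3 -m creep '[0,0,0,0,-0.02,0,1,0,0,0,-0.02,-0.04,0,1,0,0,0,-0.07,-0.05,0,1,0,0,0,-0.12,-0.09,0.04,1,0,0,0,-0.14,-0.14,0.09,1,0,0,0,-0.14,-0.19,0.14,1,0,0,0,-0.14,-0.19,0.19,1]'; python3 -c "
from ovw import *
show()
D=read_camera('side');crop(D,205,140,70,80,7,'pics/i2.png')
T=read_camera('top');crop(T,225,140,90,75,8,'pics/i3.png')"
```

```text
clock: 27.1
tool_pos: [546.5, 126.9, -8.0]
orientation: [1.366, 1.101, -1.366]
ft_force: [-0.5, 1.2, 0.1]
width: -0.2
tcp [546.5 126.9  -8. ] car [-97.2  53.8] F [-0.5  1.2  0.1] w -0.2 t 27.1
clock: 27.6
tool_pos: [552.4, 125.7, -8.1]
orientation: [1.361, 1.11, -1.374]
ft_force: [-20.7, 2.7, 10.8]
width: 0.1
tcp [552.4 125.7  -8.1] car [-91.2  53.8] F [-20.7   2.7  10.8] w 0.1 t 27.6
clock: 28.3
tool_pos: [364.7, 24.1, 128.3]
orientation: [1.366, 1.101, -1.362]
ft_force: [1.1, -1.7, 0.6]
width: -0.0
tcp [364.7  24.1 128.3] car [-252.9  -85.4] F [ 1.1 -1.7  0.6] w -0.0 t 28.3
```

View pics/i2.png

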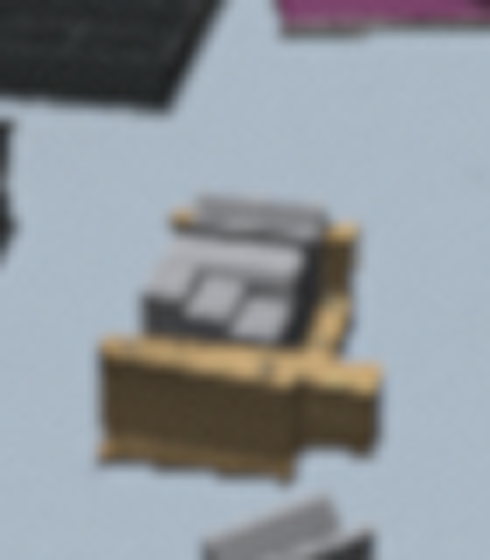

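View pics/i3.png

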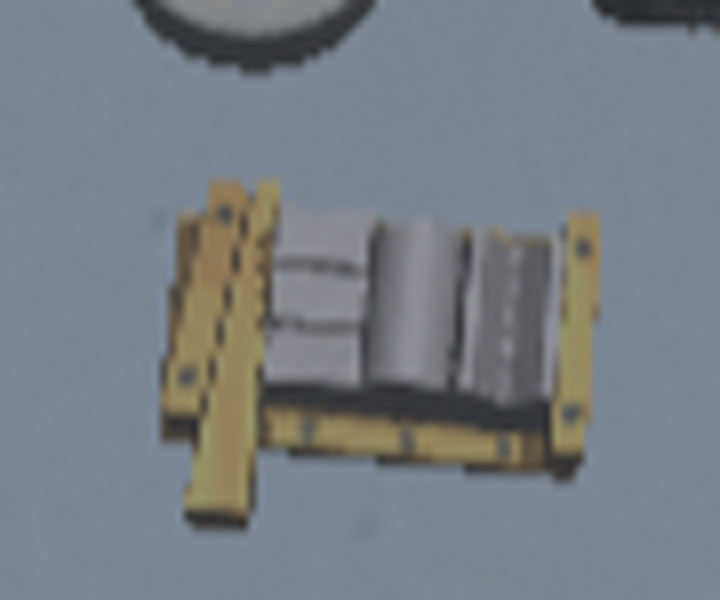

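```bash
python3 -c "
from plan import *
T=read_camera('top');D=read_camera('side');np.save('T4.npy',T,allow_pickle=True);np.save('D4.npy',D,allow_pickle=True)
C=np.array([629.5,51.5,-.215])
for u,v in((190,510),(246,512),(258,182),(281,183)): print(w2c(un(T,225+u/8-.5,140+v/8-.5,48),C).round(1))
for u,v in((270,395),(358,385),(278,210),(375,213)): print('st',w2c(un(T,225+u/8-.5,140+v/8-.5,54),C).round(1))
im=cv2.resize(T['image'][165:208,240:280],None,fx=14,fy=14,interpolation=cv2.INTER_NEAREST);cv2.imwrite('pics/i4.png',im)
"
```

```text
[-80.9  65. ]
[-79.9  44.3]
[47.4 51.4]
[47.8 42.7]
st [-36.2  39.3]
st [-29.6   7.1]
st [35.2 42.7]
st [37.2  6.3]
```

View pics/i4.png

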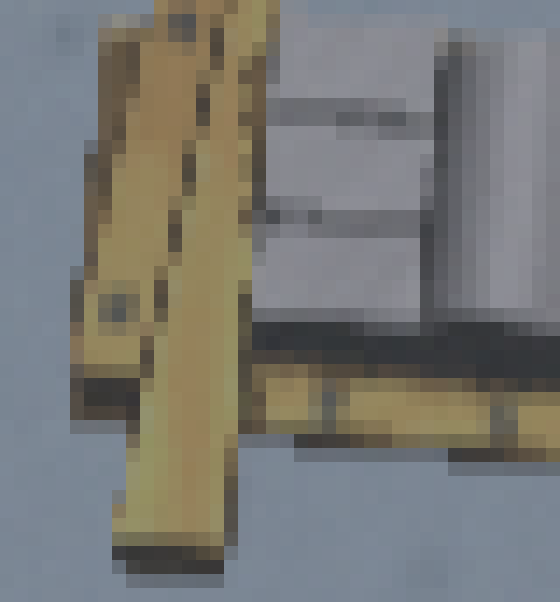

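```bash
python3 -c "
from cell import *
print(state()['clock']); print(finish_job())"
```

```text
28.5
the job is handed in; nothing more can be done
None
```

I handed the job in at 28.5 s with the set complete in the carrier: V-groove against the end stop, then round-topped, then the grey stepped block, with the wedge driven into the lane. I slid the V-groove block to the stop, then placed the other two and pressed each along. The wedge went in thin end first from the front and got two pushes on the butt.

**What the last checks showed**
- **Row:** the pictures show the three blocks upright, closed up and between the rails.
- **Wedge:** it lies in line to about 0.01 rad. Its centre is about 2.5 mm short of nominal first bite, where 12 mm is allowed. It did not move noticeably on the second push, and I had fully withdrawn the gripper.
- **Spare and bystanders:** the spare V-groove block was about 216 mm from the carrier in the first pictures. I did not touch it, the purple look-alikes, the club heads or the foam, and did not measure them again at the end.

**What disagreed or could not be checked**
- **Push force:** the first push reached about 30 N, above the intended 15 to 22 N. The second was about 21 N.
- **Bite on the row:** the wedge's force on the row with nothing touching it could not be measured. I infer it from the push resistance.
- **Height offset:** the pictures and contacts showed the fingertips about 29 mm higher than the reported position. I corrected for it after the first grasp, which therefore held the V-groove block near its top.
- **Carrier position:** from contact, the carrier lay about 2 mm off the camera fit along its length.

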